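# Pull the relay modules from the covered carousel and rack them on edge

## Robot

A 7-joint arm with a two-finger parallel gripper is mounted at the origin on a cart in front of the work surface, level with it; the furniture and walls round the work are solid. World frame = base frame: x ahead of the robot, y to its left, z up, the work surface at z = 0. Lengths are in mm, angles in rad, forces in N, time in s.
With the tool pointing down it reaches from about 425 to 950 mm from the base axis. Payload 4.7 kg.
Tool frame: the origin (TCP) lies at the very end of the fingers, on their centre line; the grasp point (between the pads) lies 19 mm behind it; z points along the fingers, y is the direction in which the jaws open and shut (so a half turn about z gives the same grasp; the last joint's range is limited). The gripper opens to 85 mm and grips with 20 to 120 N. Pads are 22 mm wide; open, the fingers measure 114 mm over their backs; the gripper's body (76 mm by 85 mm) begins 54 mm behind the grasp point. The pads swing forward as they close: fully open they stand 13 mm farther back than shut.
Start: joints at [1.208, 0.469, -0.049, 1.532, 0.024, 1.141, -0.082], TCP at [221.201, -637.745, 231.335] pointing down, gripper open.
Joint ranges: [-2.59, 2.59], [-0.33, 1.99], [-1.39, 1.29], [0.1, 2.45], [-1.04, 4.18], [0.21, 1.99], [-2.66, 2.66]. Speed limits (rad/s): [2.57, 2.57, 3.14, 3.14, 3.14, 3.14, 3.14].

## Interface

Orientations are given as a unit quaternion [w, x, y, z].
In Python, from bench import * gives the robot as it stands.
- The arm moves only by the tool servo_tool, never from a script. Its argument "moves" is a list of rows, each an object with "offset": the shift along the tool's x, y, z in mm, a list of three; "spin": the turn about the tool's z in degrees. In form: [{"offset": [x, y, z], "spin": spin}, ...]. A call has 1 to 8 rows; each row is the pose to reach, as a shift and turn from the pose commanded when the call began, along the tool's axes at that moment; what a row does not reach only later rows make up. A row lasts 1/12 s, in which the tool goes at most 41.7 mm and 7.16 degrees, less where a joint would pass 70% of its speed; a pose out of reach is approached as far as the arm can. A call with a gripper value outside its range is refused whole. "gripper" is the finger opening in mm, from 0 to 85.4, set as the call begins (left out, the last holds). The fingers move at their own pace and stop on an object; the grip force is fixed at half the most. Time passes only in rows, so rows that repeat a pose let the fingers close. It gives the time, the measured TCP pose, the force and the opening at its end, in the units of the state.
- observe(): the state, without advancing time (a new reading comes with each control period).
- capture(name): name is "scene" or "top" or "wrist"; returns a dict with "color" (420x560x3 uint8, blue, green, red), "vfov" (degrees; the focal length in pixels is half the picture's height over the tangent of half this angle, whatever the lens; pixels are square), "cx", "cy" (the principal point, pixels), "eye" and "rotation" of the camera in the world; the wrist camera has in their place "tool_from_camera" (4x4, takes a point from camera to tool coordinates, whose origin is the TCP and whose axes are the flange's). Camera axes: x right, y up, looking along -z (the intrinsics and any distortion apply to the point x, -y, -z); pixel columns grow to the right and rows downward; lengths in mm; the calibration is good to about 2 mm. A picture is of the moment at which its call begins: read the wrist's pose just before it. There is no depth.
- hand_in(): hands the job in, once; it reports no verdict.
The state is a dict: "time": time; "joint_positions": joint angles; "joint_velocities": joint speeds; "effort": joint torques, N m; "tool_pos": TCP position; "eef_rot": TCP orientation; "ft_force": force on the tool from outside, world axes, zero at the start; "moment": the same for the moment, N m; "opening": finger opening in mm.
Only numpy, scipy, OpenCV 4.12 (cv2) and the standard library are available. Lean on these libraries where they do the work, as an engineer would, in place of code of your own. Each camera call takes 0.05 s, during which the arm holds its last target.

## Task

Take every relay module out of the covered parts carousel and stand each one on its long edge, fully down in a slot of its own in the board rack; the cover has a single window, so turn the carousel by its knob to bring each module under it. When the last one is out, turn the blank squarely under the window so that the carousel is shut against dust, leaving the adapters in their bin and not disturbing the mug and the cutters.

Things in the scene. Friction and masses are not known exactly. Their poses are not given: they have to be found in the camera images.
- carousel: covered parts carousel, a fixed round drum 162 mm across; origin on the axis at desk height, -x towards the window, z up. Its flat clear cover (underside 47, top 51 mm above the desk) and clear drum wall close off everything but one window: a wedge 76 degrees wide, 23 to 80 mm off the axis, open upwards and outwards. Under it turns the white tray, carrying modules, stock bin and blank.
- window (a point): centre of the window: 52 mm off the carousel's axis, at the height of the cover's underside, 47 mm above the desk; x axis level, pointing to the axis, z up
- knob_grip (a point): middle of the round black knob, 32 mm across, on the carousel's axis, that turns the tray; 62 mm above the desk. It can be gripped from 53 to 73 mm above the desk (below: a flange 39 mm across and the cover). It turns either way without stops, with light friction (0.05 N m), and stays where it is left. Its axes turn with the tray.
- blank (a point): centre of the top of the blank, a solid grey wedge of the tray, 84 degrees wide, just under the cover; 52 mm off the axis, 44.5 mm above the desk, x outwards. Under the window's centre it closes the window. Anticlockwise from it, seen from above, the tray has stations at 80, 130, 180, 230, 280 degrees: the stock bin at 180, the others with one module or empty.
- stock_bin (a point): centre of the floor of the stock bin, the open sector of the tray opposite the blank: 52 mm off the axis, 12 mm above the desk
- rack: black board rack standing loose on the desk (0.9 kg), 64 (x) x 122 mm (y), 30 mm high; origin at the centre of its underside, x along its slots, y across them, z up. Three slots side by side, 38 mm apart; modules stand on its base plate, whose top is 6 mm above the origin.
- slot_1 (a point): centre of the floor of slot 1 of the rack, 6 mm above the desk; x along the slot. 14 mm wide (mouth chamfered to 20 mm), 48 mm long between closed ends; its toothed walls, 24 mm high, stand only at its two ends, the middle 29 mm of its length is open for fingers
- slot_2 (a point): centre of the floor of slot 2 of the rack, 6 mm above the desk; x along the slot. 14 mm wide (mouth chamfered to 20 mm), 48 mm long between closed ends; its toothed walls, 24 mm high, stand only at its two ends, the middle 29 mm of its length is open for fingers
- slot_3 (a point): centre of the floor of slot 3 of the rack, 6 mm above the desk; x along the slot. 14 mm wide (mouth chamfered to 20 mm), 48 mm long between closed ends; its toothed walls, 24 mm high, stand only at its two ends, the middle 29 mm of its length is open for fingers
- module_1_mid (a point): centre of a flat blue relay module (absent in some runs), 44 long (x) x 12 thick (y) x 30 mm high (z), 30 g. It starts on its long edge in the tray, underside 12 mm above the desk, x outwards, centre 52 mm off the axis, its ends between comb walls 18 mm high (1.5 mm play); the middle 28 mm of its length is free for fingers, 25 mm beside each face
- module_2_mid (a point): centre of a flat blue relay module (absent in some runs), 44 long (x) x 12 thick (y) x 30 mm high (z), 30 g. It starts on its long edge in the tray, underside 12 mm above the desk, x outwards, centre 52 mm off the axis, its ends between comb walls 18 mm high (1.5 mm play); the middle 28 mm of its length is free for fingers, 25 mm beside each face
- module_3_mid (a point): centre of a flat blue relay module (absent in some runs), 44 long (x) x 12 thick (y) x 30 mm high (z), 30 g. It starts on its long edge in the tray, underside 12 mm above the desk, x outwards, centre 52 mm off the axis, its ends between comb walls 18 mm high (1.5 mm play); the middle 28 mm of its length is free for fingers, 25 mm beside each face
- module_4_mid (a point): centre of a flat blue relay module (absent in some runs), 44 long (x) x 12 thick (y) x 30 mm high (z), 30 g. It starts on its long edge in the tray, underside 12 mm above the desk, x outwards, centre 52 mm off the axis, its ends between comb walls 18 mm high (1.5 mm play); the middle 28 mm of its length is free for fingers, 25 mm beside each face
- adapter_1_mid (a point): centre of a metal cable adapter, 14 x 36 x 14 mm, lying in the stock bin; it stays there
- adapter_2_mid (a point): centre of a metal cable adapter, 14 x 36 x 14 mm, lying in the stock bin; it stays there
- mug: white mug, 95 mm high, standing left of the rack: leave alone; origin at the centre of its underside
- cutters: small red-handled cutters, 107 mm long, 16 mm high, lying beyond the keyboard: leave alone; origin at the centre of their underside

How it is judged:
By the outcome, as a careful person would: the job done as asked, in the order asked, and still so for the second after the job is handed in, with the robot touching nothing.
Of module_1, module_2, module_3, module_4 only 2 to 3 are there at a start; the rules pass over those that are not, and their reading is None.
At some moment in a run one of rack may be knocked a few centimetres aside while the robot is not near it.
It also fails if it takes over 200 s, if anything falls off the work surface, if the arm or the gripper's body presses on something with over 40 N, if the wrist force passes 120 N, or if a joint passes its speed limit or range.

## Working session

There is one attempt and no reset: what is moved stays moved. The work goes in short steps, Python scripts to look and compute and a tool call to move; the robot and the scene stay as the last step left them, time stands still between calls to the robot, and variables do not carry over. Pictures are saved under pics/ and viewed, and the job is handed in when it is done.

Besides the shell and the picture viewer there is one more tool, called after "Request:" as name(argument=value, ...) on one line, values as JSON. servo_tool: Moves the arm, as the interface text tells. Its arguments: {"type":"object","properties":{"moves":{"type":"array"},"gripper":{"type":"number"}},"required":["moves"]}

```bash
ls; mkdir -p pics; python3 - <<'E'
from bench import *
import cv2
print(observe())
for n in ["scene","top","wrist"]:
    c=capture(n); cv2.imwrite(f"pics/{n}0.png",c["color"]); print(n,{k:v for k,v in c.items() if k!="color"})
E
```

```text
pics
{'time': 0.0, 'joint_positions': array([ 1.20809502,  0.46943684, -0.04859161,  1.53371937,  0.024081  ,
        1.14097424, -0.08231309]), 'joint_velocities': array([-0.00101829,  0.00027949, -0.00123229, -0.00045706, -0.00039673,
       -0.00110679,  0.00177783]), 'effort': array([ 3.93517994e-04, -5.10313439e+01, -4.62458585e-02, -2.37716067e+01,
        1.08468131e-02,  7.45395402e-03, -4.97768781e-06]), 'tool_pos': array([ 220.97434568, -637.17980994,  230.25372089]), 'eef_rot': array([-9.57872247e-04,  9.86103236e-01,  1.66130833e-01, -1.89824345e-04]), 'ft_force': array([-0.04511591,  0.0611636 , -1.02153128]), 'moment': array([0.01947187, 0.00990491, 0.00439492]), 'opening': 85.39939719478389}
scene {'vfov': 47.65366741364112, 'cx': 277.7568644430106, 'cy': 213.26821955224773, 'eye': array([ 545.13943294, -766.80817592,  821.07662615]), 'rotation': array([0.92925915, 0.36896879, 0.00958668, 0.01573381])}
top {'vfov': 47.522624591565716, 'cx': 281.8653881985401, 'cy': 202.93434267340177, 'eye': array([ 439.47744089,  -72.19654371, 1175.04391025]), 'rotation': array([-0.70535933, -0.0295014 ,  0.02940651,  0.707625  ])}
wrist {'vfov': 63.83962677010841, 'cx': 274.59079760679623, 'cy': 205.3447336645877, 'tool_from_camera': array([[ 5.30100434e-05,  9.53830770e-01,  3.00344566e-01,
         7.70667503e+01],
       [ 9.99999850e-01, -2.14250622e-04,  5.03917223e-04,
        -8.33880693e-01],
       [ 5.45000763e-04,  3.00344495e-01, -9.53830639e-01,
        -1.41752740e+02],
       [ 0.00000000e+00,  0.00000000e+00,  0.00000000e+00,
         1.00000000e+00]])}
```

View pics/scene0.png

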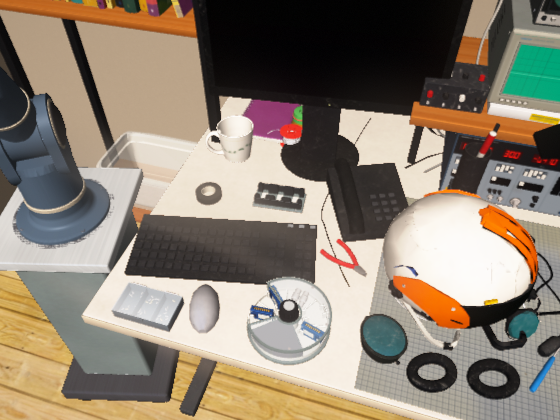

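View pics/top0.png

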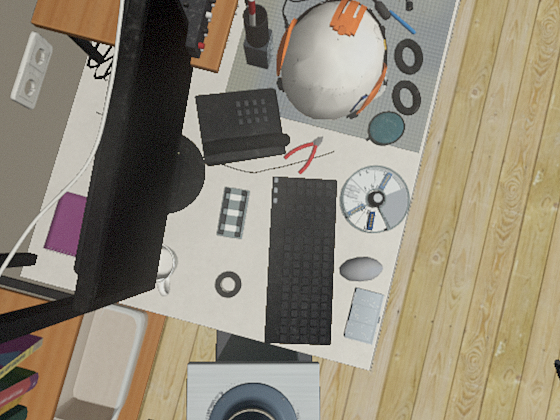

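View pics/wrist0.png

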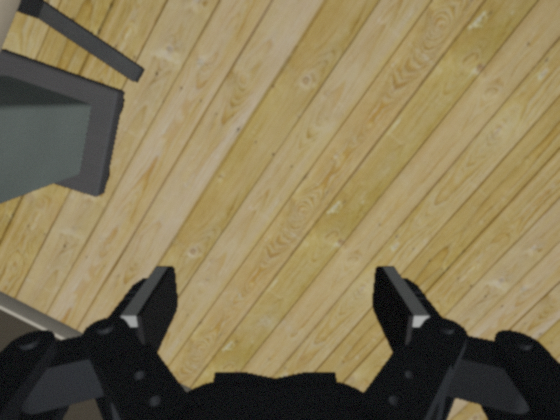

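```bash
cat > h.py <<'E'
from bench import *
import numpy as np, cv2
from scipy.spatial.transform import Rotation as R
def rot(q): return R.from_quat([q[1],q[2],q[3],q[0]]).as_matrix()
class Cam:
    def __init__(s,name):
        if name=="wrist": o=observe()
        c=capture(name); s.im=c["color"]; s.cx,s.cy=c["cx"],c["cy"]
        s.f=s.im.shape[0]/2/np.tan(np.radians(c["vfov"]/2))
        if name=="wrist":
            T=np.array(c["tool_from_camera"]); Rt=rot(o["eef_rot"])
            s.R=Rt@T[:3,:3]; s.e=Rt@T[:3,3]+o["tool_pos"]
        else: s.R=rot(c["rotation"]); s.e=np.array(c["eye"])
    def ray(s,u,v):
        d=s.R@np.array([(u-s.cx)/s.f,-(v-s.cy)/s.f,-1]); return d/np.linalg.norm(d)
    def at(s,u,v,z):
        d=s.ray(u,v); return s.e+d*(z-s.e[2])/d[2]
    def px(s,p):
        q=s.R.T@(np.array(p,float)-s.e); return np.array([s.cx+s.f*q[0]/-q[2], s.cy-s.f*q[1]/-q[2]])
    def crop(s,fn,x0,y0,x1,y1,k): cv2.imwrite("pics/"+fn,cv2.resize(s.im[y0:y1,x0:x1],None,fx=k,fy=k,interpolation=cv2.INTER_CUBIC))
def meet(c1,p1,c2,p2):
    d1,d2=c1.ray(*p1),c2.ray(*p2); A=np.stack([d1,-d2],1); t=np.linalg.lstsq(A,c2.e-c1.e,rcond=None)[0]
    a=c1.e+d1*t[0]; b=c2.e+d2*t[1]; return (a+b)/2, np.linalg.norm(a-b)
E
python3 - <<'E'
from h import *
t=Cam("top"); t.crop("t1.png",330,155,420,245,6); t.crop("t2.png",200,170,270,250,6)
s=Cam("scene"); s.crop("s1.png",235,265,345,370,6)
s.crop("s2.png",240,170,320,220,6)
for n,c in(("t",t),("s",s)):
  print(n,c.px([0,0,0]),c.px([221,-637,230]))
print(t.at(376,199,62),s.at(289,308,62),meet(t,(376,199),s,(289,308)))
E
```

```text
t [252.22988719 428.31536317] [574.06218615 355.07163802]
s [ 64.07128145 210.57936002] [ -6.13037766 486.699273  ]
[ 540.98605544 -292.78285427   62.        ] [ 543.92374775 -291.33375174   62.        ] (array([ 542.402121  , -292.3771156 ,   63.28690887]), np.float64(3.074131835213929))
```

View pics/t1.png

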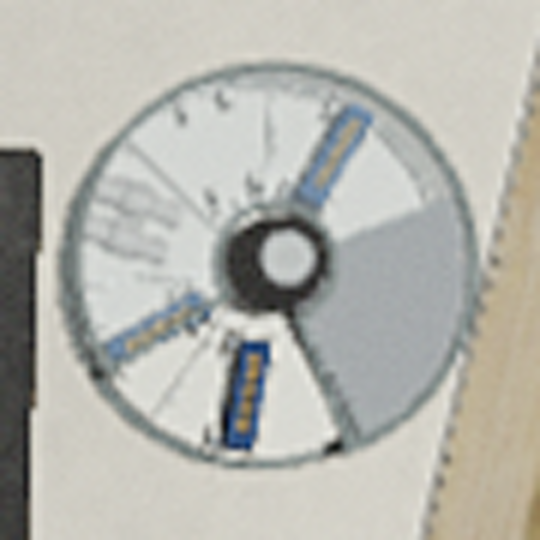

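View pics/s1.png

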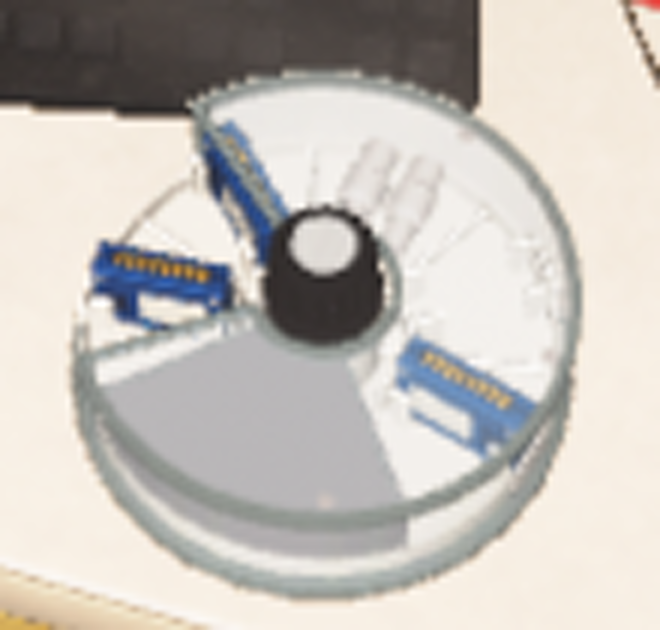

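View pics/t2.png

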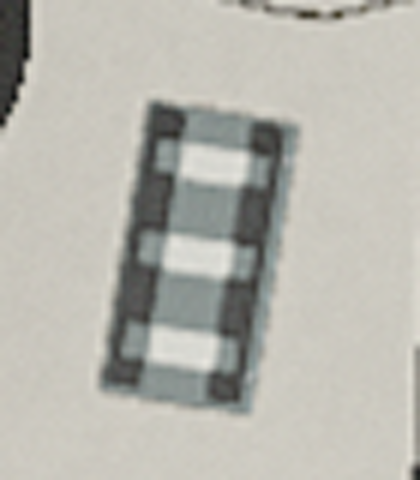

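View pics/s2.png

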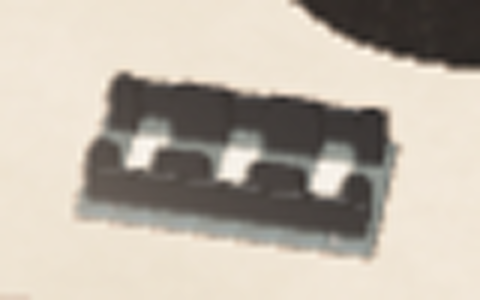

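```bash
cat >> h.py <<'E'
def yaw(o=None):
    M=rot((o or observe())["eef_rot"]); return np.degrees(np.arctan2(M[1,0],M[0,0]))
def go(p,y=None):
    o=observe(); M=rot(o["eef_rot"]); d=M.T@(np.array(p,float)-o["tool_pos"])
    y0=yaw(o); ds=0 if y is None else (-(y-y0)+180)%360-180
    print("offset",d.round(1),"spin",round(ds,2),"rows>=",round(max(np.linalg.norm(d)/41.7,abs(ds)/7.16),1),"| at",o["tool_pos"].round(1),"yaw",round(y0,2),"open",round(o["opening"],1),"t",round(o["time"],2),"F",o["ft_force"].round(1),"j7",round(o["joint_positions"][6],2))
E
python3 - <<'E'
from h import *
t=Cam("top"); print("rack",t.at(234.2,212.5,6)); print(t.at(376-0,199,62))
go([530,-280,230],-19)
E
```

```text
rack [513.93158592  44.91093287   6.        ]
[ 540.98605544 -292.78285427   62.        ]
offset [ 409.  -236.6    1.1] spin 38.12 rows>= 11.3 | at [ 221.1 -637.6  231. ] yaw 19.12 open 85.5 t 0.3 F [-0.1  0.1 -0.1] j7 -0.08
```

Request:
servo_tool(moves=[{"offset":[32,-19,0],"spin":3},{"offset":[66,-38,0],"spin":6},{"offset":[102,-59,0],"spin":10},{"offset":[137,-79,0],"spin":13},{"offset":[172,-99,0],"spin":16},{"offset":[204,-118,0],"spin":19},{"offset":[238,-138,0],"spin":22},{"offset":[272,-157,0],"spin":26}])

```text
time: 0.97
tool_pos: [427.6, -398.6, 231.5]
eef_rot: [0.0, 0.998, -0.061, 0.0]
ft_force: [0.3, -0.7, 0.3]
opening: 85.4
```

Request:
servo_tool(moves=[{"offset":[33,0,0],"spin":3},{"offset":[66,-15,0],"spin":6},{"offset":[100,-25,0],"spin":9},{"offset":[137,-30,0],"spin":12},{"offset":[137,-30,0],"spin":12}])

```text
time: 1.38
tool_pos: [574.1, -382.5, 230.3]
eef_rot: [-0.002, 0.987, -0.16, 0.002]
ft_force: [-0.4, 2.2, -0.1]
opening: 85.6
```

```bash
python3 - <<'E'
from h import *
go([530,-280,230],-19)
w=Cam("wrist"); cv2.imwrite("pics/w1.png",w.im)
E
```

```text
offset [-74.3 -83.3   0.3] spin 0.54 rows>= 2.7 | at [ 574.1 -382.5  230.3] yaw -18.46 open 85.6 t 1.38 F [-0.4  2.2 -0.1] j7 -1.38
```

View pics/w1.png

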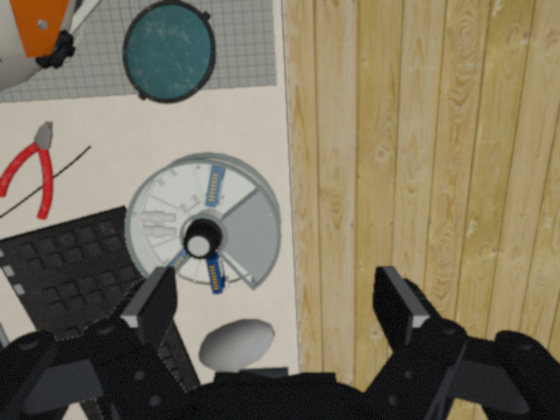

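Request:
servo_tool(moves=[{"offset":[-25,-28,20],"spin":0.5},{"offset":[-50,-56,40],"spin":0.5},{"offset":[-74,-83,60],"spin":0.5},{"offset":[-74,-83,60],"spin":0.5},{"offset":[-74,-83,60],"spin":0.5}])

```text
time: 1.85
tool_pos: [520.4, -282.1, 169.9]
eef_rot: [-0.001, 0.986, -0.167, -0.002]
ft_force: [0.6, -1.3, 0.6]
opening: 85.4
```

```bash
python3 - <<'E'
from h import *
go([530,-280,170],-19)
w=Cam("wrist"); cv2.imwrite("pics/w2.png",w.im)
E
```

```text
offset [ 8.4 -5.1 -0.1] spin -0.22 rows>= 0.2 | at [ 520.4 -282.1  169.9] yaw -19.22 open 85.4 t 1.85 F [ 0.6 -1.3  0.6] j7 -1.51
```

View pics/w2.png

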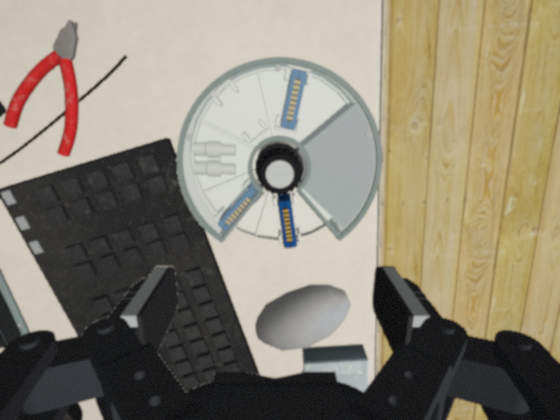

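```bash
python3 - <<'E'
from h import *
w=Cam("wrist"); w.crop("w3.png",170,50,390,260,3); im=w.im
import pickle; pickle.dump(w,open("w3.pkl","wb"))
hsv=cv2.cvtColor(im,cv2.COLOR_BGR2HSV)
g=im.max(2)<60
m=np.zeros(g.shape,np.uint8); m[140:200,245:315]=g[140:200,245:315]
ys,xs=np.nonzero(m); print("dark",xs.min(),xs.max(),ys.min(),ys.max())
b=cv2.inRange(hsv,(100,110,30),(125,255,255)); b[:50]=0;b[260:]=0;b[:,:170]=0;b[:,390:]=0
b=cv2.morphologyEx(b,cv2.MORPH_CLOSE,np.ones((5,5)))
n,l,st,ce=cv2.connectedComponentsWithStats(b)
ax=w.at(280,174,73); print("axis est",ax)
for i in range(1,n):
    if st[i,4]<60: continue
    pts=np.argwhere(l==i)[:,::-1].astype(np.float32); r=cv2.minAreaRect(pts)
    bx=cv2.boxPoints(r); s=[np.linalg.norm(bx[1]-bx[0]),np.linalg.norm(bx[2]-bx[1])]
    e=[(bx[0]+bx[1])/2,(bx[2]+bx[3])/2] if s[0]<s[1] else [(bx[1]+bx[2])/2,(bx[3]+bx[0])/2]
    P=[w.at(*q,42) for q in e]; c=w.at(*r[0],42)
    d=P[1]-P[0]; print(st[i,4],r[0],c.round(1),"len",np.linalg.norm(d[:2]).round(1),"az",np.degrees(np.arctan2(d[1],d[0])).round(1),"rad",np.linalg.norm((c-ax)[:2]).round(1),"dir",np.degrees(np.arctan2(*(c-ax)[[1,0]])).round(1))
E
```

```text
dark 255 299 147 199
axis est [ 544.30903634 -295.67813217   73.        ]
344 (284.25677490234375, 222.54054260253906) [ 496.5 -283.5   42. ] len 47.9 az 170.0 rad 49.3 dir 165.7
```

View pics/w3.png

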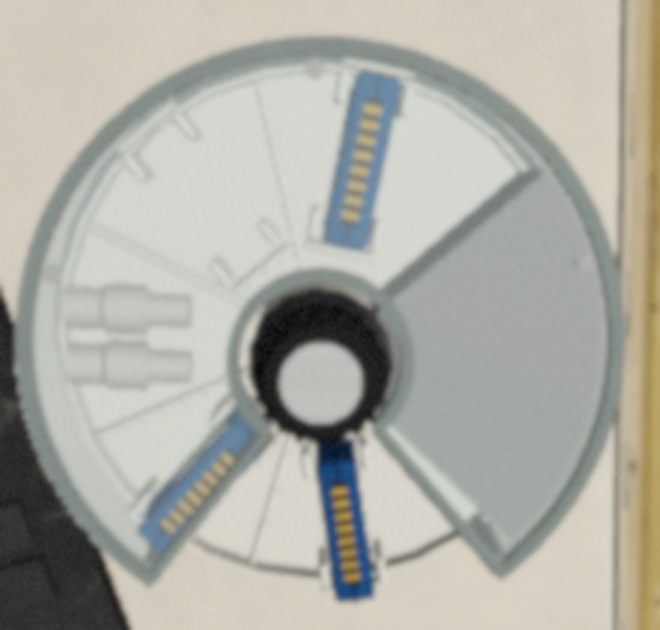

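```bash
python3 - <<'E'
from h import *
import pickle; w=pickle.load(open("w3.pkl","rb"))
q=lambda x,y:(170+(x+.5)/3-.5,50+(y+.5)/3-.5)
def fit(P):
    P=np.array(P)[:,:2]; A=np.c_[2*P,np.ones(len(P))]; s=np.linalg.lstsq(A,(P**2).sum(1),rcond=None)[0]
    return s[:2],np.sqrt(s[2]+s[0]**2+s[1]**2)
out=[(18,350),(622,330),(315,37),(151,583),(503,575),(80,150),(550,130)]
for z in(47,51): print(fit([w.at(*q(*p),z) for p in out]))
c,r=fit([w.at(*q(*p),51) for p in out])
print("knobtop",w.at(*q(321,382),73))
az=lambda p,z:np.degrees(np.arctan2(*(w.at(*q(*p),z)[:2]-c)[::-1]))
print("win edges",az((151,583),51),az((503,575),51))
print("blank",az((535,172),44.5),az((498,555),44.5))
for n,p in(("80",[(362,72),(403,82),(367,248),(327,240)]),("280",[(335,598),(372,596)]),("230",[(143,532),(160,552),(238,412),(258,430)])):
    P=[w.at(*q(*a),42) for a in p]; print(n,np.mean(P,0).round(1),np.linalg.norm(np.mean(P,0)[:2]-c),[az(a,42).round(1) for a in p],np.degrees(np.arctan2(*(np.mean(P,0)[:2]-c)[::-1])))
E
```

```text
(array([ 542.80382449, -292.78000773]), np.float64(80.78146872048684))
(array([ 543.58309129, -293.02561067]), np.float64(79.56748350987714))
knobtop [ 543.01113039 -292.66242031   73.        ]
win edges 123.660249852827 -159.3359924434865
blank -68.21601882337656 -157.98439911526688
80 [ 587. -320.   42.] 51.13470797581634 [np.float64(-27.4), np.float64(-35.8), np.float64(-42.4), np.float64(-22.3)] -31.865397566273252
280 [ 472.4 -278.3   42. ] 72.66793126240805 [np.float64(164.0), np.float64(172.5)] 168.3109542065718
230 [ 520.4 -248.4   42. ] 50.30909266922303 [np.float64(116.0), np.float64(121.9), np.float64(105.8), np.float64(121.3)] 117.50192800180636
```

```bash
python3 - <<'E'
from h import *
go([543.2,-292.8,57],-18)
E
```

```text
offset [ 20.9  -0.5 115.3] spin -1.45 rows>= 2.8 | at [ 523.1 -286.1  172.3] yaw -19.45 open 85.6 t 1.95 F [ 0.8 -0.2  0.5] j7 -1.51
```

Request:
servo_tool(moves=[{"offset":[7,0,30],"spin":-1.5},{"offset":[21,0,65],"spin":-1.5},{"offset":[21,0,90],"spin":-1.5},{"offset":[21,0,90],"spin":-1.5},{"offset":[21,0,90],"spin":-1.5}], gripper=55)

```text
time: 2.37
tool_pos: [542.7, -293.0, 81.1]
eef_rot: [0.0, 0.988, -0.156, -0.001]
ft_force: [-0.0, -0.6, 0.3]
opening: 55.2
```

```bash
python3 - <<'E'
from h import *
for i in range(3):
  go([543.2,-292.8,57],-18); w=Cam("wrist")
cv2.imwrite("pics/w4.png",w.im)
E
```

```text
offset [ 0.4 -0.4 24.1] spin 0.01 rows>= 0.6 | at [ 542.7 -293.    81.1] yaw -17.99 open 55.2 t 2.37 F [-0.  -0.6  0.3] j7 -1.5
offset [-0.7 -0.2 25.6] spin 0.03 rows>= 0.6 | at [ 543.8 -293.2   82.6] yaw -17.97 open 54.9 t 2.42 F [-1.1 -0.1  1. ] j7 -1.5
offset [-1.2 -0.  26.5] spin 0.05 rows>= 0.6 | at [ 544.3 -293.1   83.5] yaw -17.95 open 55.0 t 2.47 F [ 0.5 -0.9  0.8] j7 -1.5
```

View pics/w4.png

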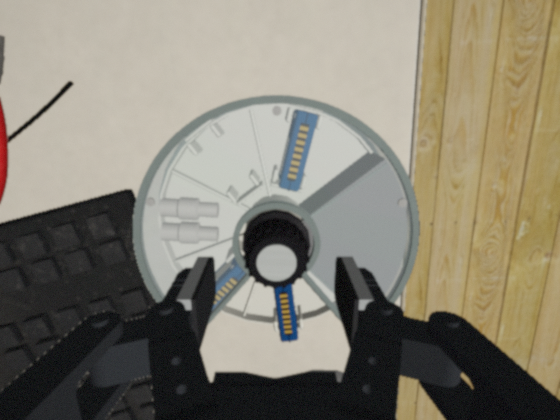

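Request:
servo_tool(moves=[{"offset":[-1,0,15],"spin":0},{"offset":[-1,0,26],"spin":0},{"offset":[-1,0,26],"spin":0},{"offset":[-1,0,26],"spin":0}])

```text
time: 2.85
tool_pos: [542.0, -291.2, 55.7]
eef_rot: [0.0, 0.988, -0.155, -0.0]
ft_force: [-0.3, -0.5, 0.9]
opening: 55.0
```

Request:
servo_tool(moves=[{"offset":[0,0,0],"spin":0},{"offset":[0,0,0],"spin":0},{"offset":[0,0,0],"spin":0},{"offset":[0,0,0],"spin":0},{"offset":[0,0,0],"spin":0},{"offset":[0,0,0],"spin":0}], gripper=25)

```text
time: 3.35
tool_pos: [542.1, -293.2, 56.9]
eef_rot: [0.001, 0.988, -0.156, 0.001]
ft_force: [-2.7, -3.6, 5.3]
opening: 30.0
```

Request:
servo_tool(moves=[{"offset":[0,0,0],"spin":3},{"offset":[0,0,0],"spin":6},{"offset":[0,0,0],"spin":6},{"offset":[0,0,0],"spin":6}])

```text
time: 3.68
tool_pos: [542.1, -293.2, 56.9]
eef_rot: [0.001, 0.978, -0.207, 0.001]
ft_force: [-2.4, -2.7, 5.3]
opening: 29.5
```

Request:
servo_tool(moves=[{"offset":[0,0,0],"spin":0},{"offset":[0,0,0],"spin":0},{"offset":[0,0,0],"spin":0}], gripper=55)

```text
time: 3.93
tool_pos: [542.4, -290.4, 55.3]
eef_rot: [-0.0, 0.978, -0.207, 0.0]
ft_force: [-0.1, -0.3, 0.6]
opening: 55.1
```

Request:
servo_tool(moves=[{"offset":[0,0,-30],"spin":0},{"offset":[-15,0,-60],"spin":-6},{"offset":[-30,0,-90],"spin":-6},{"offset":[-30,0,-90],"spin":-6},{"offset":[-30,0,-90],"spin":-6},{"offset":[-30,0,-90],"spin":-6},{"offset":[-30,0,-90],"spin":-6}])

```text
time: 4.52
tool_pos: [514.3, -278.5, 144.1]
eef_rot: [-0.0, 0.988, -0.155, -0.001]
ft_force: [-0.0, 0.7, -0.4]
opening: 54.7
```

```bash
python3 - <<'E'
from h import *
import pickle
w=Cam("wrist"); w.crop("w5.png",130,80,390,280,3); pickle.dump(w,open("w5.pkl","wb"))
go([492,-277,80],-18)
E
```

```text
offset [-21.5   5.4  63.9] spin 0.14 rows>= 1.6 | at [ 514.2 -278.5  143.9] yaw -17.86 open 55.2 t 4.57 F [-0.5 -0.1 -0.4] j7 -1.49
```

View pics/w5.png

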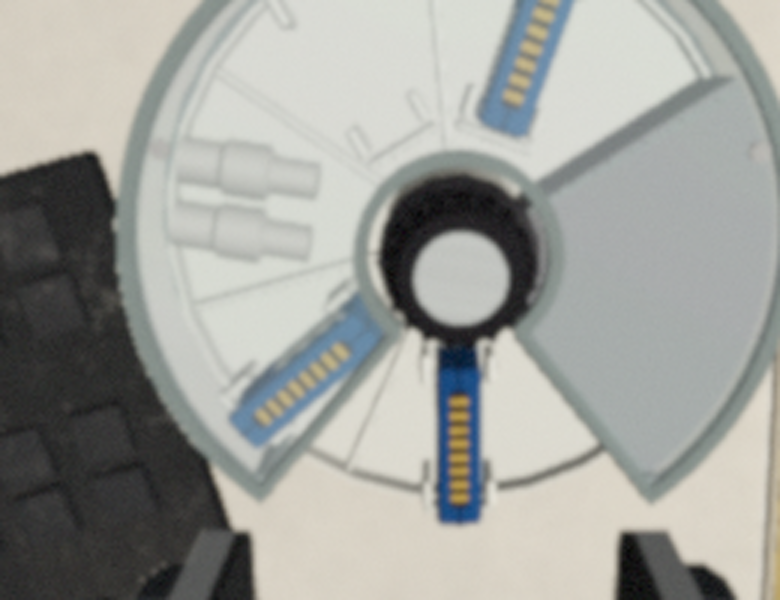

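```bash
python3 - <<'E'
from h import *
import pickle; w=pickle.load(open("w5.pkl","rb"))
q=lambda x,y:(130+(x+.5)/3-.5,80+(y+.5)/3-.5)
k=w.at(*q(461,279),73); e=w.at(*q(460.5,521),42); print("knob",k,"end",e, "az",np.degrees(np.arctan2(*(e-k)[:2][::-1])), np.linalg.norm((e-k)[:2]))
print("winedges",[np.degrees(np.arctan2(*(w.at(*q(*p),51)-k)[:2][::-1]))%360 for p in((262,498),(652,498))])
E
```

```text
knob [ 542.64727557 -292.50753371   73.        ] end [ 473.91076812 -271.5988255    42.        ] az 163.08095419832102 71.84623535830714
winedges [np.float64(123.22881317156492), np.float64(201.064441013015)]
```

```bash
python3 - <<'E'
from h import *
go([494,-277.5,75],-17.5)
E
```

```text
offset [-19.4   5.3  68.9] spin -0.36 rows>= 1.7 | at [ 514.2 -278.5  143.9] yaw -17.86 open 55.2 t 4.57 F [-0.5 -0.1 -0.4] j7 -1.49
```

Request:
servo_tool(moves=[{"offset":[-10,3,30],"spin":-0.4},{"offset":[-19.4,5.3,55],"spin":-0.4},{"offset":[-19.4,5.3,69],"spin":-0.4},{"offset":[-19.4,5.3,69],"spin":-0.4},{"offset":[-19.4,5.3,69],"spin":-0.4},{"offset":[-19.4,5.3,69],"spin":-0.4},{"offset":[-19.4,5.3,69],"spin":-0.4}], gripper=25)

```text
time: 5.15
tool_pos: [495.8, -278.4, 77.3]
eef_rot: [0.0, 0.988, -0.152, 0.001]
ft_force: [0.8, 0.8, -0.3]
opening: 25.2
```

```bash
python3 - <<'E'
from h import *
go([494,-277.5,17],-17.5)
w=Cam("wrist"); w.crop("w6.png",130,160,420,420,2.5)
E
```

```text
offset [-2.1 -0.3 60.3] spin 0.04 rows>= 1.4 | at [ 495.8 -278.4   77.3] yaw -17.46 open 25.2 t 5.15 F [ 0.8  0.8 -0.3] j7 -1.48
```

View pics/w6.png

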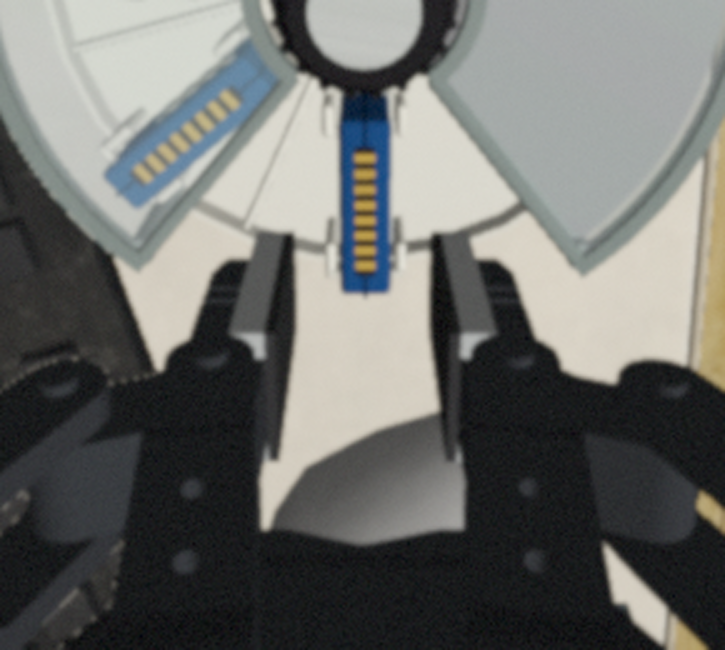

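Request:
servo_tool(moves=[{"offset":[-1,0,20],"spin":0},{"offset":[-2,0,35],"spin":0},{"offset":[-2,0,45],"spin":0},{"offset":[-2,0,45],"spin":0},{"offset":[-2,0,45],"spin":0}])

```text
time: 5.62
tool_pos: [492.9, -277.5, 31.5]
eef_rot: [0.0, 0.988, -0.152, 0.0]
ft_force: [0.3, -0.5, -0.1]
opening: 25.0
```

```bash
python3 - <<'E'
from h import *
go([494,-277.5,17],-17.5)
w=Cam("wrist"); w.crop("w7.png",130,160,420,420,2.5)
E
```

```text
offset [ 1.  -0.3 14.5] spin 0.03 rows>= 0.3 | at [ 492.9 -277.5   31.5] yaw -17.47 open 25.0 t 5.62 F [ 0.3 -0.5 -0.1] j7 -1.49
```

View pics/w7.png

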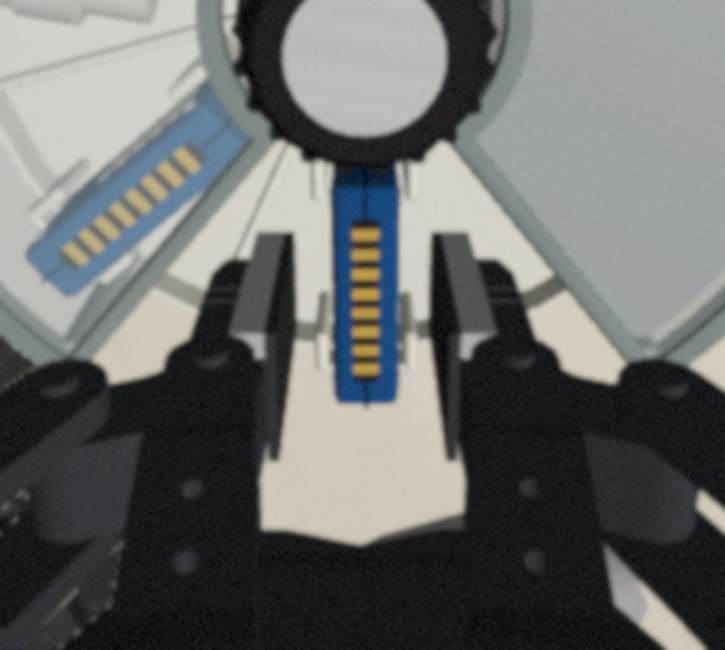

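```bash
python3 - <<'E'
from h import *
w=Cam("wrist"); o=observe(); M=rot(o["eef_rot"])
Z=lambda p:((p-np.array([130,160]))*2.5).round(0)
for z in (0,-4): print([Z(w.px(o["tool_pos"]+M@np.array([x,0,z]))) for x in(-11,0,11)])
P=np.array([w.at(130+x/2.5,160+y/2.5,42) for x,y in((365,403),(365,240))]);print(P)
ax=np.array([542.8,-292.7]); print(np.linalg.norm(P[:,:2]-ax,axis=1)); print(np.linalg.norm(o["tool_pos"][:2]-ax)); go([493,-277,17])
E
```

```text
[array([367., 326.]), array([367., 275.]), array([367., 221.])]
[array([367., 338.]), array([367., 285.]), array([367., 231.])]
[[ 473.50311838 -271.22512996   42.        ]
 [ 504.95115019 -281.0774047    42.        ]]
[72.54810712 39.59318317]
51.501593746904994
offset [-0.7 -0.7 15.3] spin 0 rows>= 0.4 | at [ 493.5 -277.8   32.3] yaw -17.48 open 25.1 t 5.72 F [-0.2  0.3 -0.1] j7 -1.49
```

Request:
servo_tool(moves=[{"offset":[0,-0.5,10],"spin":0},{"offset":[0,-0.5,17],"spin":0},{"offset":[0,-0.5,17],"spin":0},{"offset":[0,-0.5,17],"spin":0},{"offset":[0,-0.5,17],"spin":0}])

```text
time: 6.13
tool_pos: [493.9, -277.4, 15.0]
eef_rot: [0.0, 0.988, -0.152, 0.001]
ft_force: [0.5, 0.3, 7.4]
opening: 24.6
```

Request:
servo_tool(moves=[{"offset":[0,0,0],"spin":0},{"offset":[0,0,0],"spin":0},{"offset":[0,0,0],"spin":0},{"offset":[0,0,0],"spin":0},{"offset":[0,0,0],"spin":0}], gripper=6)

```text
time: 6.55
tool_pos: [493.4, -277.1, 14.6]
eef_rot: [0.0, 0.988, -0.152, 0.001]
ft_force: [1.0, 0.2, 5.7]
opening: 10.7
```

Request:
servo_tool(moves=[{"offset":[0,0,-15],"spin":0},{"offset":[0,0,-40],"spin":0},{"offset":[0,0,-75],"spin":0},{"offset":[0,0,-110],"spin":0},{"offset":[0,0,-125],"spin":0},{"offset":[0,0,-125],"spin":0},{"offset":[0,0,-125],"spin":0}])

```text
time: 7.13
tool_pos: [492.7, -277.1, 139.5]
eef_rot: [0.0, 0.988, -0.152, 0.0]
ft_force: [0.1, 0.5, -1.4]
opening: 11.0
```

```bash
python3 - <<'E'
from h import *
import pickle
go([514,45,200],90)
w=Cam("wrist"); cv2.imwrite("pics/w8.png",w.im)
t=Cam("top");t.crop("t3.png",200,170,270,250,6)
E
```

```text
offset [ -76.4 -313.6  -60.7] spin -107.48 rows>= 15.0 | at [ 492.7 -277.1  139.5] yaw -17.48 open 11.0 t 7.13 F [ 0.1  0.5 -1.4] j7 -1.48
```

View pics/w8.png

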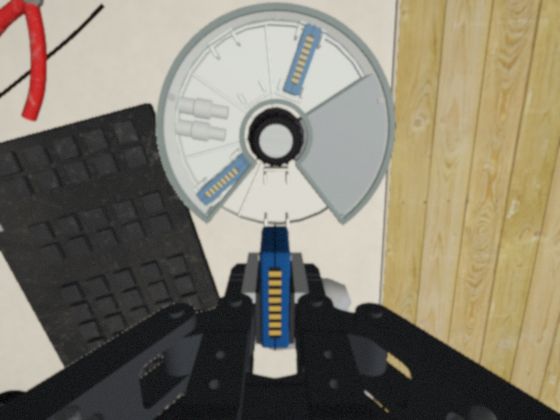

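View pics/t3.png

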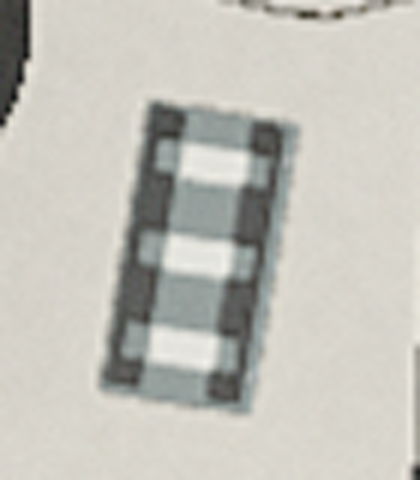

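```bash
python3 - <<'E'
from h import *
t=Cam("top");s=Cam("scene"); cv2.imwrite("pics/s9.png",s.im)
print(meet(t,(137,300),s,(213,97))); print(t.at(205,180,0)); 
Q=lambda x,y:(200+(x+.5)/6-.5,170+(y+.5)/6-.5)
A=[t.at(*Q(*p),6) for p in((215,162),(203,255),(187,347))]; print(A); d=A[0]-A[2]; print(np.degrees(np.arctan2(d[1],d[0])),np.linalg.norm(d))
E
```

```text
(array([334.08059716, 230.93331056, 170.96641763]), np.float64(24.31786937678088))
[595.35973795 118.40264965   0.        ]
[array([553.18246015,  42.1163552 ,   6.        ]), array([514.9627434 ,  46.83967059,   6.        ]), array([477.36257263,  53.17239305,   6.        ])]
-8.29638350499985 76.6217418049795
```

View pics/s9.png

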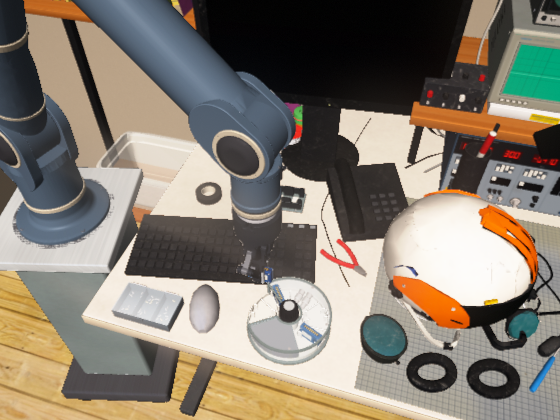

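```bash
python3 - <<'E'
from h import *
go([505,-25,150],81.7)
E
```

```text
offset [ -62.8 -243.8  -12.2] spin -99.17 rows>= 13.9 | at [ 491.6 -276.4  137.4] yaw -17.47 open 11.0 t 7.33 F [-0.1  0.  -0.3] j7 -1.48
```

Request:
servo_tool(moves=[{"offset":[-5,-20,-12],"spin":-6},{"offset":[-13,-50,-12],"spin":-13},{"offset":[-21,-83,-12],"spin":-20},{"offset":[-30,-117,-12],"spin":-27},{"offset":[-39,-150,-12],"spin":-34},{"offset":[-47,-183,-12],"spin":-41},{"offset":[-55,-215,-12],"spin":-48},{"offset":[-63,-244,-12],"spin":-55}])

```text
time: 8.0
tool_pos: [505.2, -23.1, 150.2]
eef_rot: [-0.001, 0.946, 0.325, -0.001]
ft_force: [1.0, -0.9, 0.2]
opening: 11.4
```

Request:
servo_tool(moves=[{"offset":[0,0,0],"spin":-7},{"offset":[0,0,0],"spin":-14},{"offset":[0,0,0],"spin":-21},{"offset":[0,0,0],"spin":-28},{"offset":[0,0,0],"spin":-35},{"offset":[0,0,0],"spin":-42},{"offset":[0,0,0],"spin":-44},{"offset":[0,0,0],"spin":-44}])

```text
time: 8.67
tool_pos: [505.2, -25.4, 150.0]
eef_rot: [-0.001, 0.757, 0.653, -0.001]
ft_force: [-0.3, 0.1, -0.2]
opening: 10.9
```

Request:
servo_tool(moves=[{"offset":[0,0,0],"spin":0},{"offset":[0,0,0],"spin":0}])

```text
time: 8.83
tool_pos: [505.6, -25.4, 150.7]
eef_rot: [-0.0, 0.758, 0.653, -0.0]
ft_force: [-0.2, -0.1, 0.4]
opening: 10.9
```

```bash
python3 - <<'E'
from h import *
import pickle
w=Cam("wrist"); cv2.imwrite("pics/w10.png",w.im);pickle.dump(w,open("w10.pkl","wb"))
go([505,-25,150],81.7)
E
```

```text
offset [ 0.2 -0.7  0.9] spin -0.22 rows>= 0.0 | at [505.7 -25.3 150.9] yaw 81.48 open 10.9 t 8.88 F [ 1.1 -0.4  0.1] j7 -0.39
```

View pics/w10.png

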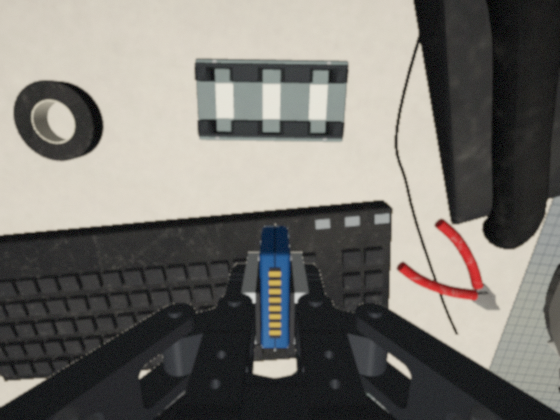

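```bash
cat >> h.py <<'E'
def rack(w,box,fn=None,thr=225,z=6):
    x0,y0,x1,y1=box; im=w.im[y0:y1,x0:x1]
    if fn: w.crop(fn,x0,y0,x1,y1,4)
E
python3 - <<'E'
from h import *
import pickle; w=pickle.load(open("w10.pkl","rb")); w.crop("w11.png",185,50,360,150,4)
print(w.im[100,195:350].max(1))
E
```

```text
[217 206 174 153 150 152 153 152 152 153 154 154 154 153 154 153 152 151
 153 155 181 213 226 229 229 229 229 229 229 229 229 229 229 229 230 229
 228 218 195 169 157 153 156 155 153 154 153 154 153 152 153 153 153 153
 153 154 154 154 155 156 155 154 155 156 156 156 165 190 216 227 229 230
 229 229 230 231 230 230 230 230 229 230 229 228 217 189 163 154 154 154
 155 155 155 155 155 155 154 156 154 155 155 155 155 153 156 154 154 155
 155 155 154 154 156 169 196 218 227 229 229 229 229 228 228 230 229 229
 229 229 229 229 224 209 181 160 153 154 153 153 154 154 154 154 152 154
 154 151 154 154 150 151 169 204 218 220 220]
```

View pics/w11.png

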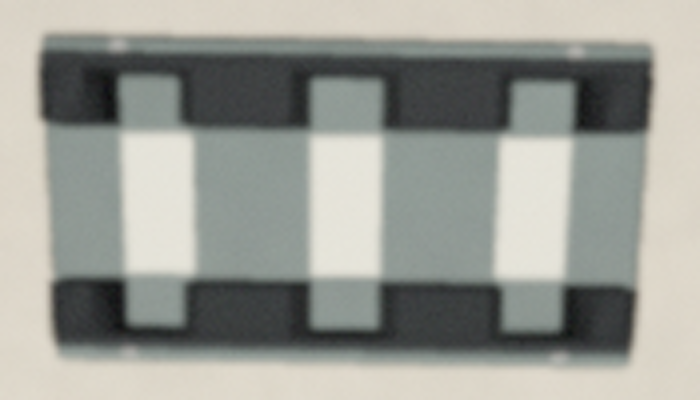

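```bash
cat >> h.py <<'E'
def slots(w,box,z=6,thr=195):
    x0,y0,x1,y1=box; sub=w.im[y0:y1,x0:x1]; m=(sub.max(2)>thr).astype(np.uint8)
    n,l,st,ce=cv2.connectedComponentsWithStats(m,connectivity=4); out=[]
    for i in range(1,n):
        a=st[i]
        if a[0]==0 or a[1]==0 or a[0]+a[2]==x1-x0 or a[1]+a[3]==y1-y0 or a[4]<150: continue
        pts=np.argwhere(l==i)[:,::-1].astype(np.float32)+[x0,y0]; r=cv2.minAreaRect(pts.astype(np.float32)); 
        P=w.at(*ce[i]+[x0,y0],z); out.append(P); print("slot",P.round(1),"px",(ce[i]+[x0,y0]).round(1),a[2:])
    if len(out)>1:
        d=out[-1]-out[0]; 
        if d[0]<0:d=-d
        print("across az",np.degrees(np.arctan2(d[1],d[0])).round(2),"len",np.linalg.norm(d).round(1))
    return out
E
python3 - <<'E'
from h import *
import pickle; w=pickle.load(open("w10.pkl","rb")); slots(w,(197,62,345,138))
# module held: gold strip
o=observe();M=rot(o["eef_rot"])
for z in(0,-15,-30):print(w.px(o["tool_pos"]+M@np.array([0,0,z])))
E
```

```text
slot [476.1  57.    6. ] px [224.1 100.1] [ 19  35 603]
slot [513.7  50.7   6. ] px [271. 101.] [ 17  35 594]
slot [551.   44.4   6. ] px [317.7 101.8] [ 19  35 606]
across az -9.51 len 76.0
[275.17370034 272.54417976]
[275.20799071 289.75203569]
[275.24984849 310.75742369]
```

```bash
cat >> h.py <<'E'
def inhand(w,u,v,zt=-27.4):
    o=observe(); M=rot(o["eef_rot"]); e=M.T@(w.e-o["tool_pos"]); d=M.T@w.ray(u,v); return (e+d*(zt-e[2])/d[2]).round(1)
E
python3 - <<'E'
from h import *
w=Cam("wrist"); w.crop("w12.png",220,210,330,370,5)
go([551,44.4,60],80.5)
E
```

```text
offset [75.6 34.4 91. ] spin 0.99 rows>= 3.0 | at [505.8 -25.3 151. ] yaw 81.49 open 11.3 t 8.93 F [-0.4 -0.5  0.1] j7 -0.39
```

View pics/w12.png

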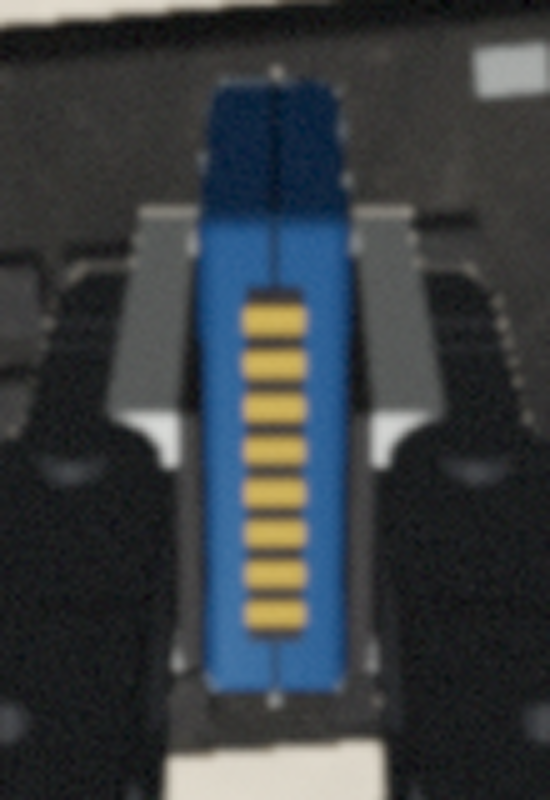

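```bash
python3 - <<'E'
from h import *
w=Cam("wrist")
for p in((275,218),(275,690),(275,80)): print(p,inhand(w,220+p[0]/5,210+p[1]/5),inhand(w,220+p[0]/5,210+p[1]/5,2.6))
E
```

```text
(275, 218) [ 22.9  -0.  -27.4] [ 8.5 -0.   2.6]
(275, 690) [-19.6  -0.  -27.4] [-45.1  -0.    2.6]
(275, 80) [ 33.9  -0.  -27.4] [22.4 -0.   2.6]
```

Request:
servo_tool(moves=[{"offset":[25,11,20],"spin":1},{"offset":[50,23,45],"spin":1},{"offset":[74.5,34.4,76],"spin":1},{"offset":[74.5,34.4,76],"spin":1},{"offset":[74.5,34.4,76],"spin":1},{"offset":[74.5,34.4,76],"spin":1},{"offset":[74.5,34.4,76],"spin":1}])

```text
time: 9.57
tool_pos: [551.3, 42.1, 76.4]
eef_rot: [0.001, 0.764, 0.646, 0.0]
ft_force: [-0.3, -0.8, -0.4]
opening: 10.5
```

```bash
python3 - <<'E'
from h import *
import pickle
w=Cam("wrist"); cv2.imwrite("pics/w13.png",w.im);pickle.dump(w,open("w13.pkl","wb"))
go([550.8,43.2,40],80.5)
E
```

```text
offset [ 1.1 -0.9 36.7] spin -0.09 rows>= 0.9 | at [551.4  42.   76.7] yaw 80.41 open 11.0 t 9.62 F [-0.2  0.4 -0.6] j7 -0.62
```

View pics/w13.png

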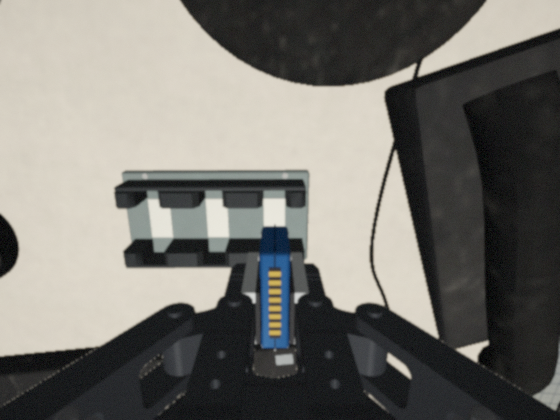

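```bash
python3 - <<'E'
from h import *
import pickle; w=pickle.load(open("w13.pkl","rb")); w.crop("w14.png",110,160,330,290,3.5)
E
```

```text
(no output)
```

View pics/w14.png

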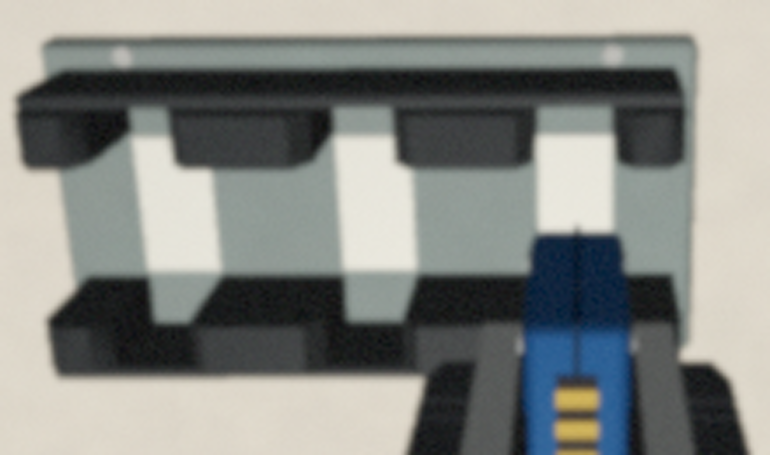

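```bash
python3 - <<'E'
from h import *
import pickle; w=pickle.load(open("w13.pkl","rb"))
q=lambda x,y:(110+(x+.5)/3.5-.5,160+(y+.5)/3.5-.5)
P=np.array([w.at(*q(*p),6) for p in((335,133),(408,133),(345,272),(418,272))]);print(P.mean(0),P.round(1))
P3=np.array([w.at(*q(*p),6) for p in((537,133),(614,133))]).mean(0); print(P3, P3-14.5*np.array([.165,.986,0]))
print([w.at(*q(*p),6).round(1) for p in((45,45),(692,42))])
E
```

```text
[513.84373103  50.63666802   6.        ] [[509.2  65.7   6. ]
 [522.7  63.4   6. ]
 [504.8  37.9   6. ]
 [518.7  35.6   6. ]]
[553.58131215  58.17433756   6.        ] [551.18881215  43.87733756   6.        ]
[array([460.8,  90.8,   6. ]), array([577.5,  71.7,   6. ])]
```

Request:
servo_tool(moves=[{"offset":[1,-0.5,15],"spin":0},{"offset":[1,-0.5,30],"spin":0},{"offset":[1,-0.5,38],"spin":0},{"offset":[1,-0.5,38],"spin":0},{"offset":[1,-0.5,38],"spin":0},{"offset":[1,-0.5,38],"spin":0}])

```text
time: 10.12
tool_pos: [551.3, 44.1, 38.4]
eef_rot: [0.001, 0.763, 0.646, 0.001]
ft_force: [0.3, 1.0, 0.8]
opening: 10.7
```

```bash
python3 - <<'E'
from h import *
go([551,43,9],80.5)
w=Cam("wrist"); w.crop("w15.png",80,130,360,370,2.6)
E
```

```text
offset [-1.2 -0.2 29.4] spin -0.01 rows>= 0.7 | at [551.3  44.1  38.4] yaw 80.49 open 10.7 t 10.12 F [0.3 1.  0.8] j7 -0.66
```

View pics/w15.png

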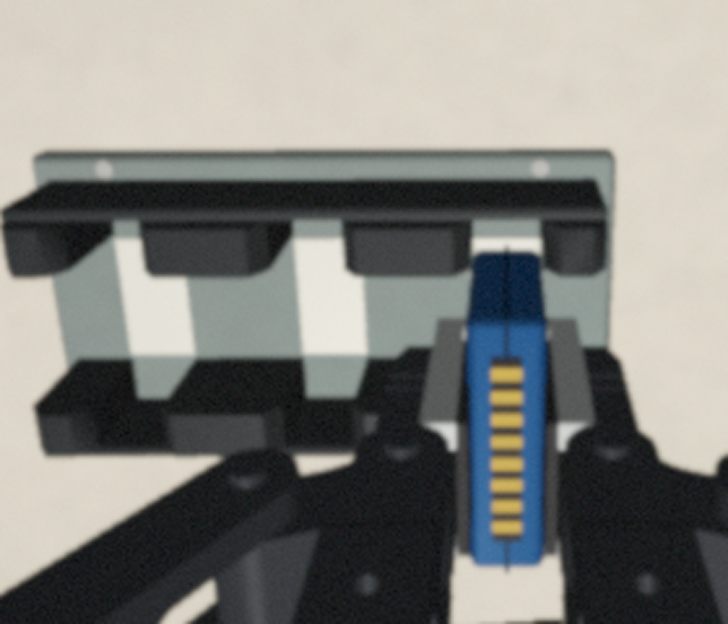

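Request:
servo_tool(moves=[{"offset":[-1,0,8],"spin":0},{"offset":[-1,0,15],"spin":0},{"offset":[-1,0,15],"spin":0},{"offset":[-1,0,15],"spin":0},{"offset":[-1,0,15],"spin":0}])

```text
time: 10.58
tool_pos: [550.2, 43.5, 22.1]
eef_rot: [-0.0, 0.763, 0.646, -0.0]
ft_force: [0.2, 0.4, 0.1]
opening: 11.1
```

```bash
python3 - <<'E'
from h import *
go([551,43,9],80.5)
w=Cam("wrist"); w.crop("w16.png",80,130,360,370,2.6)
E
```

```text
offset [-0.3  0.8 13.1] spin 0.03 rows>= 0.3 | at [550.2  43.5  22.1] yaw 80.53 open 11.1 t 10.58 F [0.2 0.4 0.1] j7 -0.67
```

View pics/w16.png

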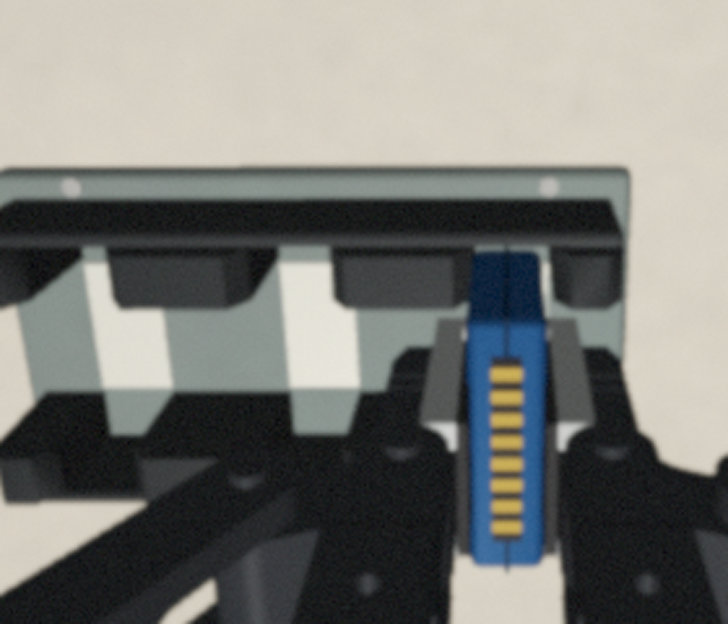

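Entering the slot freely (TCP 22, no force), slightly left; shift +0.8 mm in y and go down.

Request:
servo_tool(moves=[{"offset":[0,0.8,5],"spin":0},{"offset":[0,0.8,10],"spin":0},{"offset":[0,0.8,14],"spin":0},{"offset":[0,0.8,14],"spin":0},{"offset":[0,0.8,14],"spin":0}])

```text
time: 11.05
tool_pos: [551.3, 43.3, 8.7]
eef_rot: [0.0, 0.763, 0.646, -0.0]
ft_force: [-1.6, -0.3, 6.4]
opening: 11.3
```

```bash
python3 - <<'E'
from h import *
go([551,43,9],80.5)
w=Cam("wrist"); w.crop("w17.png",80,130,360,370,2.6)
E
```

```text
offset [-0.3 -0.3 -0.3] spin 0.03 rows>= 0.0 | at [551.3  43.3   8.7] yaw 80.53 open 11.3 t 11.05 F [-1.6 -0.3  6.4] j7 -0.69
```

View pics/w17.png

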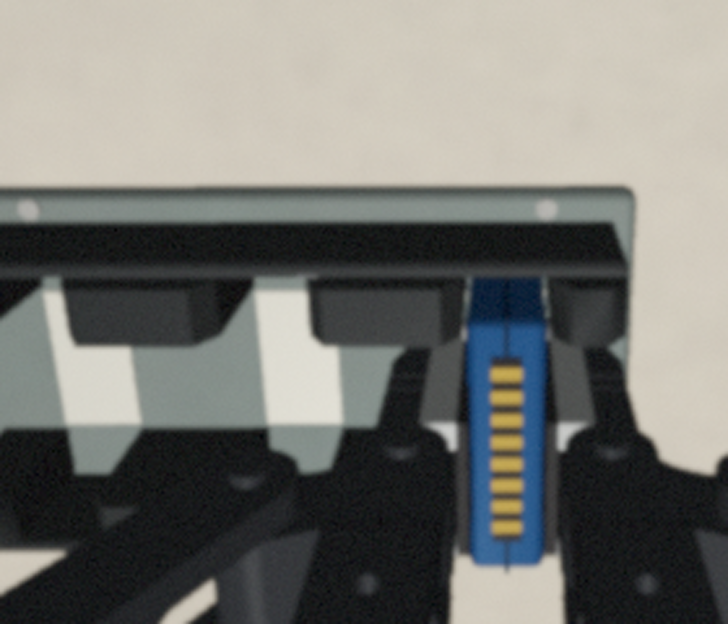

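Request:
servo_tool(moves=[{"offset":[0,0,0],"spin":0},{"offset":[0,0,0],"spin":0},{"offset":[0,0,0],"spin":0}], gripper=23)

```text
time: 11.35
tool_pos: [551.0, 43.2, 8.0]
eef_rot: [-0.0, 0.763, 0.646, -0.0]
ft_force: [-0.2, -0.1, -0.0]
opening: 22.7
```

Request:
servo_tool(moves=[{"offset":[0,0,-15],"spin":0},{"offset":[0,0,-45],"spin":0},{"offset":[0,0,-85],"spin":0},{"offset":[-30,-10,-125],"spin":0},{"offset":[-60,-10,-140],"spin":0},{"offset":[-70,-10,-140],"spin":0},{"offset":[-70,-10,-140],"spin":0}])

```text
time: 11.93
tool_pos: [529.9, -28.3, 149.1]
eef_rot: [0.002, 0.765, 0.644, -0.0]
ft_force: [-0.8, 0.1, 0.5]
opening: 23.2
```

```bash
python3 - <<'E'
from h import *
w=Cam("wrist"); cv2.imwrite("pics/w18.png",w.im)
go([542.8,-292.7,130],-60)
go([542.8,-292.7,130],-18)
E
```

```text
offset [-260.9   58.    18.3] spin 140.31 rows>= 19.6 | at [529.5 -25.8 148.1] yaw 80.31 open 23.2 t 11.98 F [ 0.1  0.4 -0.3] j7 -0.43
offset [-260.9   58.    18.3] spin 98.31 rows>= 13.7 | at [529.5 -25.8 148.1] yaw 80.31 open 23.2 t 11.98 F [ 0.1  0.4 -0.3] j7 -0.43
```

View pics/w18.png

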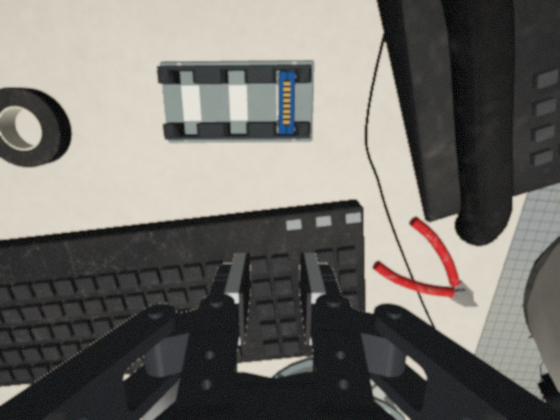

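Request:
servo_tool(moves=[{"offset":[-25,5,0],"spin":7},{"offset":[-60,12,0],"spin":14},{"offset":[-97,21,0],"spin":21},{"offset":[-135,30,0],"spin":28},{"offset":[-173,38,0],"spin":35},{"offset":[-208,46,5],"spin":42},{"offset":[-238,53,10],"spin":49},{"offset":[-261,58,18],"spin":56}], gripper=55)

```text
time: 12.65
tool_pos: [544.5, -292.5, 128.6]
eef_rot: [-0.0, 0.978, 0.209, -0.0]
ft_force: [-0.0, -0.6, -1.1]
opening: 55.1
```

Request:
servo_tool(moves=[{"offset":[0,0,0],"spin":7},{"offset":[0,0,0],"spin":14},{"offset":[0,0,0],"spin":21},{"offset":[0,0,0],"spin":28},{"offset":[0,0,0],"spin":35},{"offset":[0,0,0],"spin":42},{"offset":[0,0,0],"spin":42},{"offset":[0,0,0],"spin":42}])

```text
time: 13.32
tool_pos: [544.5, -289.1, 128.7]
eef_rot: [-0.001, 0.989, -0.149, -0.001]
ft_force: [-1.3, 0.4, 0.6]
opening: 55.2
```

```bash
python3 - <<'E'
from h import *
go([542.8,-292.7,57],-18)
w=Cam("wrist"); cv2.imwrite("pics/w19.png",w.im)
E
```

```text
offset [-0.3  4.  71.7] spin 0.85 rows>= 1.7 | at [ 544.5 -289.1  128.7] yaw -17.15 open 55.2 t 13.32 F [-1.3  0.4  0.6] j7 -1.48
```

View pics/w19.png

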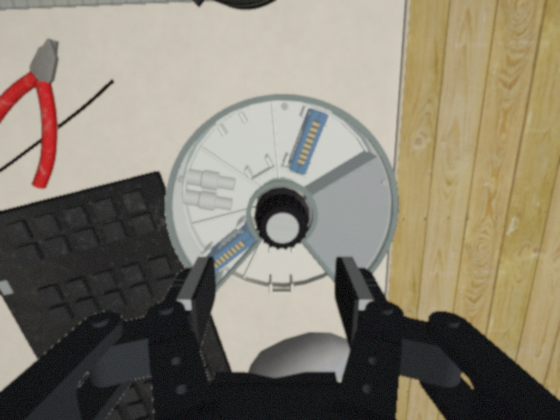

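Request:
servo_tool(moves=[{"offset":[0,4,20],"spin":0.8},{"offset":[0,4,45],"spin":0.8},{"offset":[0,4,65],"spin":0.8},{"offset":[0,4,72],"spin":0.8},{"offset":[0,4,72],"spin":0.8},{"offset":[0,4,72],"spin":0.8},{"offset":[0,4,72],"spin":0.8}])

```text
time: 13.95
tool_pos: [544.0, -295.2, 59.6]
eef_rot: [0.0, 0.987, -0.158, 0.001]
ft_force: [-0.2, -0.6, -0.1]
opening: 55.3
```

```bash
python3 - <<'E'
from h import *
go([542.8,-292.7,57],-18)
E
```

```text
offset [-1.9 -2.   2.5] spin -0.23 rows>= 0.1 | at [ 544.  -295.2   59.6] yaw -18.23 open 55.3 t 13.95 F [-0.2 -0.6 -0.1] j7 -1.49
```

Request:
servo_tool(moves=[{"offset":[-1.5,-1.5,2],"spin":0},{"offset":[-1.5,-1.5,2],"spin":0},{"offset":[-1.5,-1.5,2],"spin":0}])

```text
time: 14.2
tool_pos: [542.3, -293.0, 57.0]
eef_rot: [0.0, 0.987, -0.159, 0.001]
ft_force: [1.0, -0.0, 0.7]
opening: 54.7
```

Request:
servo_tool(moves=[{"offset":[0,0,0],"spin":0},{"offset":[0,0,0],"spin":0},{"offset":[0,0,0],"spin":0},{"offset":[0,0,0],"spin":0},{"offset":[0,0,0],"spin":0}], gripper=25)

```text
time: 14.62
tool_pos: [542.1, -293.2, 57.0]
eef_rot: [0.0, 0.987, -0.159, 0.0]
ft_force: [-1.8, 0.6, 5.3]
opening: 29.5
```

Request:
servo_tool(moves=[{"offset":[0,0,0],"spin":-6},{"offset":[0,0,0],"spin":-13},{"offset":[0,0,0],"spin":-20},{"offset":[0,0,0],"spin":-27},{"offset":[0,0,0],"spin":-34},{"offset":[0,0,0],"spin":-41},{"offset":[0,0,0],"spin":-47},{"offset":[0,0,0],"spin":-50}])

```text
time: 15.28
tool_pos: [542.2, -293.9, 57.0]
eef_rot: [0.001, 0.961, 0.275, 0.0]
ft_force: [-0.6, -0.4, 5.2]
opening: 29.6
```

Request:
servo_tool(moves=[{"offset":[0,0,0],"spin":0},{"offset":[0,0,0],"spin":0}])

```text
time: 15.45
tool_pos: [542.1, -293.9, 57.0]
eef_rot: [0.001, 0.962, 0.273, 0.0]
ft_force: [-1.3, -0.5, 5.6]
opening: 29.7
```

Request:
servo_tool(moves=[{"offset":[0,0,0],"spin":0},{"offset":[0,0,0],"spin":0},{"offset":[0,0,0],"spin":0},{"offset":[0,0,-30],"spin":0},{"offset":[0,0,-60],"spin":3},{"offset":[0,0,-85],"spin":10},{"offset":[0,0,-85],"spin":17},{"offset":[0,0,-85],"spin":24}], gripper=55)

```text
time: 16.12
tool_pos: [543.2, -293.4, 143.5]
eef_rot: [0.001, 0.998, 0.064, 0.002]
ft_force: [-0.3, -0.3, -0.6]
opening: 55.1
```

Request:
servo_tool(moves=[{"offset":[-10,0,0],"spin":7},{"offset":[-20,0,0],"spin":14},{"offset":[-20,0,0],"spin":21},{"offset":[-20,0,0],"spin":26},{"offset":[-20,0,0],"spin":26},{"offset":[-20,0,0],"spin":26}])

```text
time: 16.62
tool_pos: [522.2, -295.4, 141.2]
eef_rot: [0.0, 0.988, -0.157, -0.0]
ft_force: [0.3, -0.6, -0.8]
opening: 55.1
```

```bash
python3 - <<'E'
from h import *
import pickle
w=Cam("wrist"); w.crop("w20.png",130,80,390,280,3); pickle.dump(w,open("w20.pkl","wb"))
go([494,-277.5,75],-18)
E
```

```text
offset [-32.4  -8.2  66.2] spin -0.12 rows>= 1.8 | at [ 522.3 -295.4  141.2] yaw -18.12 open 55.1 t 16.67 F [0.2 0.3 0.9] j7 -1.49
```

View pics/w20.png

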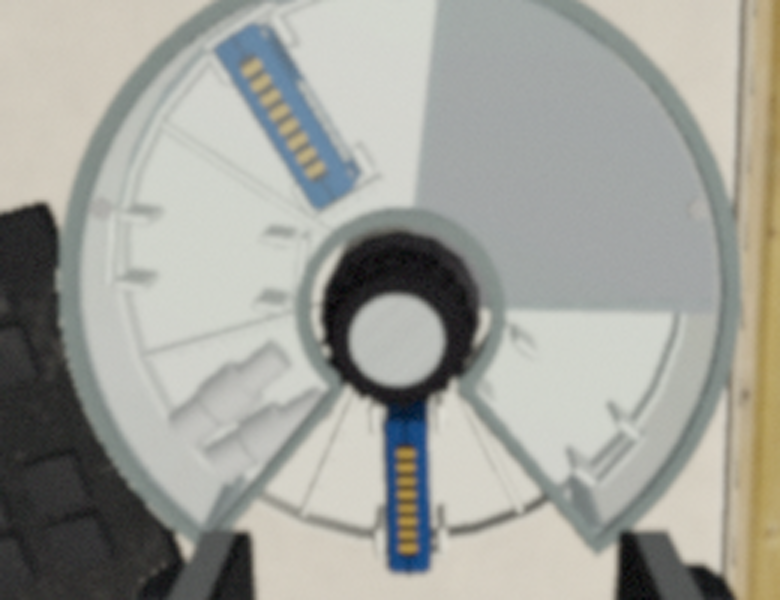

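```bash
python3 - <<'E'
from h import *
import pickle; w=pickle.load(open("w20.pkl","rb"))
q=lambda x,y:(130+(x+.5)/3-.5,80+(y+.5)/3-.5)
k=w.at(*q(397,340),73); e=w.at(*q(409,570),42); print("knob",k,"end",e, "az",np.degrees(np.arctan2(*(e-k)[:2][::-1])), np.linalg.norm((e-k)[:2]))
go([494,-277.5,75],-18)
E
```

```text
knob [ 542.79037998 -292.57373681   73.        ] end [ 474.04641112 -271.42677494   42.        ] az 162.901099761013 71.92306480701095
offset [-32.4  -8.2  66.2] spin -0.12 rows>= 1.8 | at [ 522.3 -295.4  141.2] yaw -18.12 open 55.1 t 16.67 F [0.2 0.3 0.9] j7 -1.49
```

Request:
servo_tool(moves=[{"offset":[-16,-5,25],"spin":-0.6},{"offset":[-33,-8.5,50],"spin":-0.6},{"offset":[-33,-8.5,66],"spin":-0.6},{"offset":[-33,-8.5,66],"spin":-0.6},{"offset":[-33,-8.5,66],"spin":-0.6},{"offset":[-33,-8.5,66],"spin":-0.6},{"offset":[-33,-8.5,66],"spin":-0.6}], gripper=25)

```text
time: 17.25
tool_pos: [495.0, -278.1, 76.8]
eef_rot: [0.0, 0.988, -0.153, 0.002]
ft_force: [0.3, 0.2, -0.4]
opening: 25.0
```

```bash
python3 - <<'E'
from h import *
go([493.7,-277.3,32],-17.5)
w=Cam("wrist"); w.crop("w21.png",130,160,420,420,2.5)
E
```

```text
offset [-1.6 -0.4 44.7] spin -0.16 rows>= 1.1 | at [ 495.  -278.1   76.8] yaw -17.66 open 25.0 t 17.25 F [ 0.3  0.2 -0.4] j7 -1.5
```

View pics/w21.png

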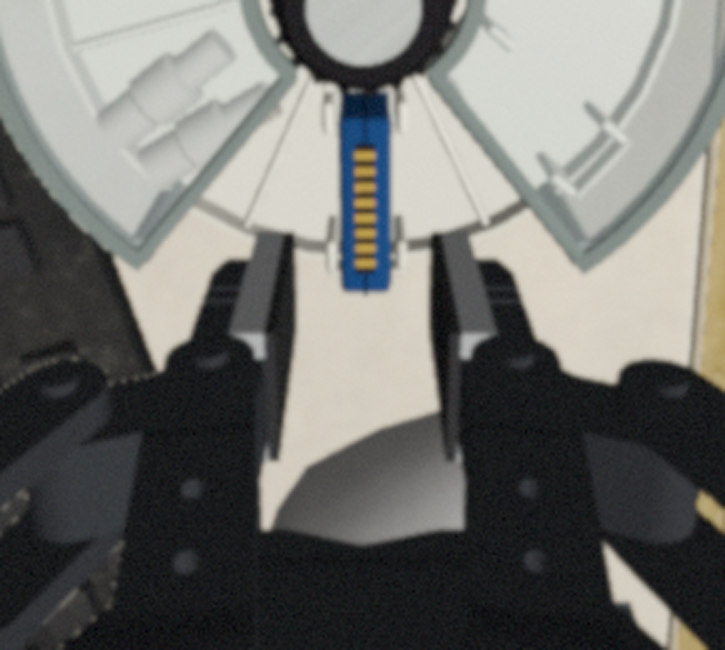

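Request:
servo_tool(moves=[{"offset":[-1.5,0,15],"spin":0},{"offset":[-1.5,0,30],"spin":0},{"offset":[-1.5,0,45],"spin":0},{"offset":[-1.5,0,54],"spin":0},{"offset":[-1.5,0,60],"spin":0},{"offset":[-1.5,0,60],"spin":0},{"offset":[-1.5,0,60],"spin":0}])

```text
time: 17.88
tool_pos: [492.4, -277.1, 15.7]
eef_rot: [0.0, 0.988, -0.154, 0.0]
ft_force: [-0.8, -0.5, -0.6]
opening: 24.8
```

```bash
python3 - <<'E'
from h import *
go([493.7,-277.3,16],-17.5)
E
```

```text
offset [ 1.3 -0.2 -0.3] spin -0.18 rows>= 0.0 | at [ 492.4 -277.1   15.7] yaw -17.68 open 24.8 t 17.88 F [-0.8 -0.5 -0.6] j7 -1.51
```

Request:
servo_tool(moves=[{"offset":[1,0,0],"spin":0},{"offset":[1,0,0],"spin":0},{"offset":[1,0,0],"spin":0},{"offset":[1,0,0],"spin":0},{"offset":[1,0,0],"spin":0}], gripper=6)

```text
time: 18.3
tool_pos: [493.9, -277.5, 16.3]
eef_rot: [0.0, 0.988, -0.154, 0.001]
ft_force: [-0.1, 0.1, 6.4]
opening: 10.8
```

Request:
servo_tool(moves=[{"offset":[0,0,-15],"spin":0},{"offset":[0,0,-40],"spin":0},{"offset":[0,0,-75],"spin":0},{"offset":[0,0,-110],"spin":0},{"offset":[0,0,-125],"spin":0},{"offset":[0,0,-125],"spin":0},{"offset":[0,0,-125],"spin":0}])

```text
time: 18.88
tool_pos: [493.0, -277.2, 140.9]
eef_rot: [0.0, 0.988, -0.154, 0.001]
ft_force: [0.1, -0.4, -1.7]
opening: 11.0
```

```bash
python3 - <<'E'
from h import *
w=Cam("wrist"); cv2.imwrite("pics/w22.png",w.im)
go([505,-25,150],80.5)
E
```

```text
offset [ -64.3 -243.8  -10.3] spin -98.18 rows>= 13.7 | at [ 492.2 -276.8  139.6] yaw -17.68 open 11.2 t 18.93 F [-0.8  0.9 -0.5] j7 -1.49
```

View pics/w22.png

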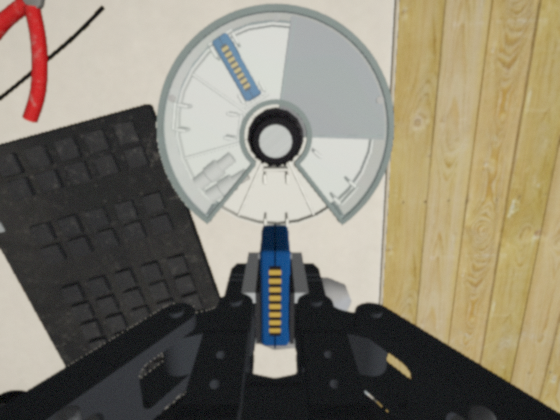

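Held. Back to the rack viewing pose.

Request:
servo_tool(moves=[{"offset":[-5,-20,-10],"spin":-6},{"offset":[-13,-50,-10],"spin":-13},{"offset":[-21,-83,-10],"spin":-20},{"offset":[-30,-117,-10],"spin":-27},{"offset":[-39,-150,-10],"spin":-34},{"offset":[-47,-183,-10],"spin":-41},{"offset":[-55,-215,-10],"spin":-48},{"offset":[-64,-244,-10],"spin":-55}])

```text
time: 19.6
tool_pos: [504.8, -23.1, 148.5]
eef_rot: [-0.001, 0.946, 0.323, -0.002]
ft_force: [0.7, -0.9, -0.6]
opening: 10.6
```

Request:
servo_tool(moves=[{"offset":[0,0,0],"spin":-7},{"offset":[0,0,0],"spin":-14},{"offset":[0,0,0],"spin":-21},{"offset":[0,0,0],"spin":-28},{"offset":[0,0,0],"spin":-35},{"offset":[0,0,0],"spin":-42},{"offset":[0,0,0],"spin":-43},{"offset":[0,0,0],"spin":-43}])

```text
time: 20.27
tool_pos: [505.0, -25.3, 148.8]
eef_rot: [-0.001, 0.765, 0.644, -0.001]
ft_force: [-0.5, -0.7, -0.3]
opening: 10.7
```

Request:
servo_tool(moves=[{"offset":[0,0,0],"spin":0},{"offset":[0,0,0],"spin":0}])

```text
time: 20.43
tool_pos: [505.7, -25.3, 149.8]
eef_rot: [-0.0, 0.765, 0.644, -0.0]
ft_force: [-0.4, -0.7, -0.5]
opening: 10.9
```

```bash
python3 - <<'E'
from h import *
import pickle
w=Cam("wrist"); cv2.imwrite("pics/w23.png",w.im);pickle.dump(w,open("w23.pkl","wb"))
go([505,-25,150],80.5)
w.crop("w24.png",220,210,330,370,5)
E
```

```text
offset [ 0.1 -0.9 -0. ] spin -0.25 rows>= 0.0 | at [505.9 -25.2 150. ] yaw 80.25 open 11.1 t 20.48 F [-0.2 -0.5 -0.6] j7 -0.43
```

View pics/w23.png

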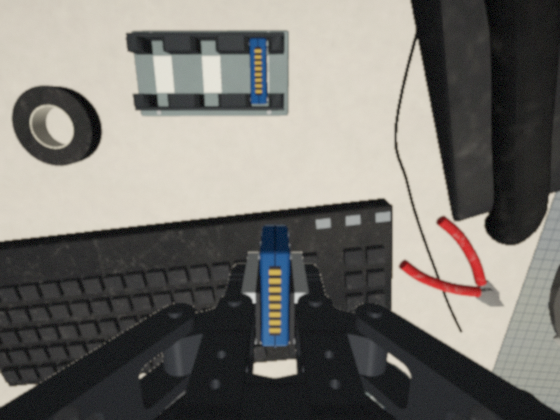

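View pics/w24.png

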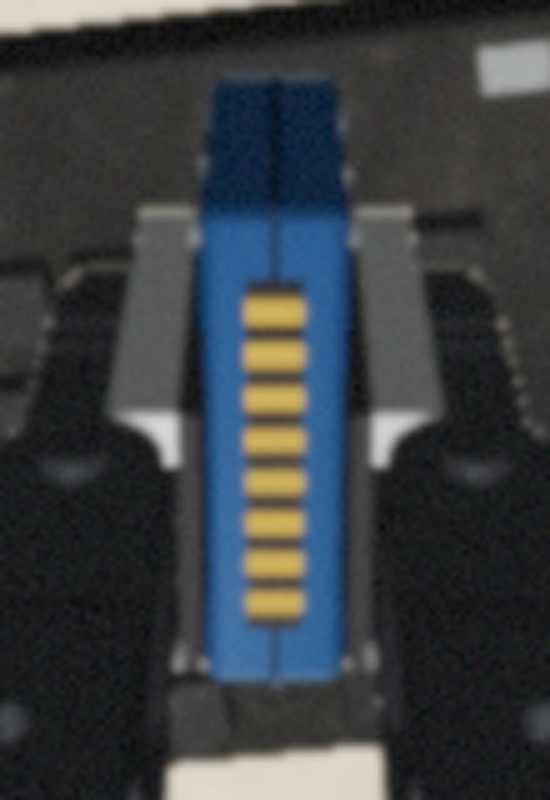

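```bash
python3 - <<'E'
from h import *
import pickle; w=pickle.load(open("w23.pkl","rb")); slots(w,(137,38,286,108)); w.crop("w25.png",120,20,300,125,4)
for p in((275,212),(275,682)): print(inhand(w,220+p[0]/5,210+p[1]/5,-25.8))
print(inhand(w,275,210+78/5,4.2))
E
```

```text
slot [435.2  85.2   6. ] px [163.5  73.8] [ 20  37 645]
slot [472.5  78.8   6. ] px [211.3  73.8] [ 20  37 656]
across az -9.77 len 37.9
[ 22.6  -0.2 -25.8]
[-20.1  -0.2 -25.8]
[22.  -0.1  4.2]
```

View pics/w25.png

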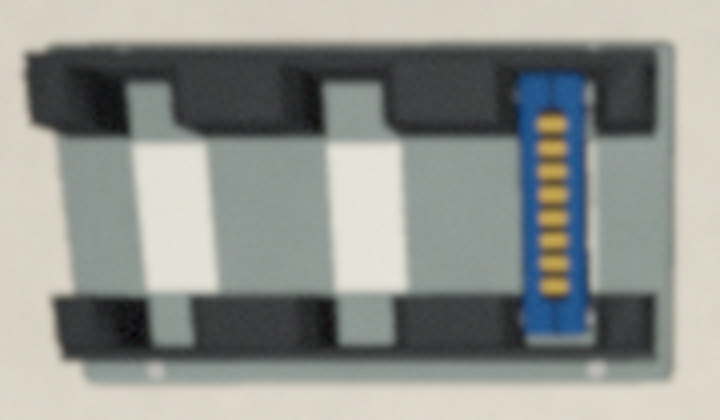

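```bash
python3 - <<'E'
from h import *
t=Cam("top"); cv2.imwrite("pics/t5.png",t.im); s=Cam("scene"); cv2.imwrite("pics/s5.png",s.im)
for z in(100,150,200):print(z,t.at(155,225,z).round(),t.at(190,80,z).round(),t.at(137,300,z).round())
go([472.3,77.6,76],80.2)
E
```

```text
100 [480. 214. 100.] [815. 139. 100.] [314. 251. 100.]
150 [478. 200. 150.] [798. 129. 150.] [320. 236. 150.]
200 [477. 187. 200.] [780. 120. 200.] [325. 221. 200.]
offset [ 95.6 -50.6  74.2] spin 0.09 rows>= 3.1 | at [506.  -25.2 150.3] yaw 80.29 open 10.7 t 20.58 F [0.3 0.6 0.7] j7 -0.43
```

View pics/t5.png

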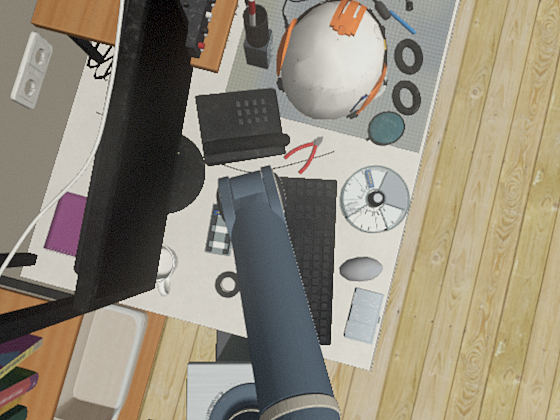

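View pics/s5.png

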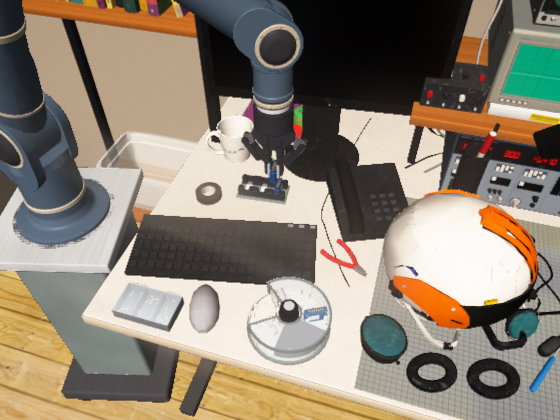

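Request:
servo_tool(moves=[{"offset":[0,0,0],"spin":-7},{"offset":[0,0,0],"spin":-14},{"offset":[0,0,0],"spin":-21},{"offset":[0,0,0],"spin":-28},{"offset":[0,0,0],"spin":-35},{"offset":[0,0,0],"spin":-42},{"offset":[0,0,0],"spin":-49},{"offset":[0,0,0],"spin":-56}])

```text
time: 21.25
tool_pos: [506.1, -25.3, 150.4]
eef_rot: [0.0, 0.369, 0.929, -0.0]
ft_force: [-0.2, 0.0, -0.7]
opening: 11.1
```

Request:
servo_tool(moves=[{"offset":[0,0,0],"spin":-7},{"offset":[0,0,0],"spin":-14},{"offset":[0,0,0],"spin":-21},{"offset":[0,0,0],"spin":-28},{"offset":[0,0,0],"spin":-35},{"offset":[0,0,0],"spin":-42},{"offset":[0,0,0],"spin":-49},{"offset":[0,0,0],"spin":-56}])

```text
time: 21.92
tool_pos: [506.1, -25.4, 150.4]
eef_rot: [0.0, -0.11, 0.994, -0.0]
ft_force: [-0.6, 0.6, -0.4]
opening: 10.9
```

```bash
python3 - <<'E'
from h import *
t=Cam("top"); print(t.at(163,262,0))
go([490,140,160],260.2)
go([490,60,160],260.2)
E
```

```text
[393.53520262 219.10713928   0.        ]
offset [-21.  164.8  -9.8] spin -67.37 rows>= 9.4 | at [506.1 -25.4 150.2] yaw -167.17 open 11.0 t 21.97 F [ 0.1  0.4 -1.2] j7 1.3
offset [-3.3 86.8 -9.8] spin -67.37 rows>= 9.4 | at [506.1 -25.4 150.2] yaw -167.17 open 11.0 t 21.97 F [ 0.1  0.4 -1.2] j7 1.3
```

Request:
servo_tool(moves=[{"offset":[0,20,0],"spin":-7},{"offset":[0,40,0],"spin":-14},{"offset":[0,60,0],"spin":-21},{"offset":[0,80,0],"spin":-28},{"offset":[5,98,0],"spin":-35},{"offset":[9,110,0],"spin":-42},{"offset":[9,110,0],"spin":-49},{"offset":[9,110,0],"spin":-56}])

```text
time: 22.63
tool_pos: [473.4, 81.2, 150.5]
eef_rot: [-0.0, -0.564, 0.826, -0.0]
ft_force: [-0.5, -0.1, -0.2]
opening: 11.1
```

```bash
python3 - <<'E'
from h import *
go([472.7,80,100],260.2)
E
```

```text
offset [ 1.3  0.3 50.5] spin -11.58 rows>= 1.6 | at [473.4  81.2 150.5] yaw -111.38 open 11.1 t 22.63 F [-0.5 -0.1 -0.2] j7 1.9
```

Request:
servo_tool(moves=[{"offset":[1,0,10],"spin":-5},{"offset":[1,0,30],"spin":-11.6},{"offset":[1,0,50],"spin":-11.6},{"offset":[1,0,65],"spin":-11.6},{"offset":[1,0,72],"spin":-11.6},{"offset":[1,0,72],"spin":-11.6},{"offset":[1,0,72],"spin":-11.6},{"offset":[1,0,72],"spin":-11.6}])

```text
time: 23.3
tool_pos: [474.1, 79.8, 79.2]
eef_rot: [0.001, -0.642, 0.767, -0.0]
ft_force: [0.0, -0.1, 0.2]
opening: 10.9
```

```bash
python3 - <<'E'
from h import *
import pickle
w=Cam("wrist"); cv2.imwrite("pics/w26.png",w.im);pickle.dump(w,open("w26.pkl","wb"))
go([472.7,80,40],260.2)
E
```

```text
offset [-0.   1.6 39.3] spin -0.31 rows>= 0.9 | at [474.2  79.7  79.3] yaw -100.11 open 11.1 t 23.35 F [ 1.1 -0.  -0.4] j7 1.96
```

View pics/w26.png

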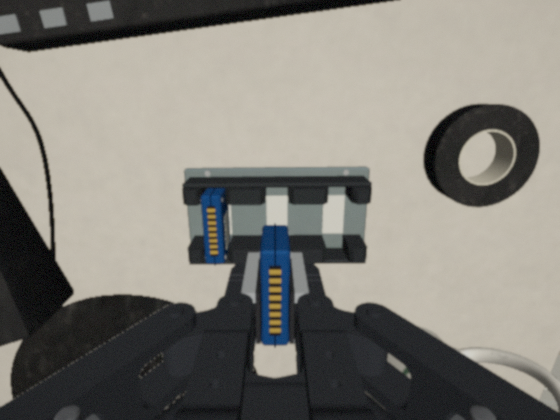

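```bash
python3 - <<'E'
from h import *
import pickle; w=pickle.load(open("w26.pkl","rb")); w.crop("w27.png",180,160,380,280,4)
E
```

```text
(no output)
```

View pics/w27.png

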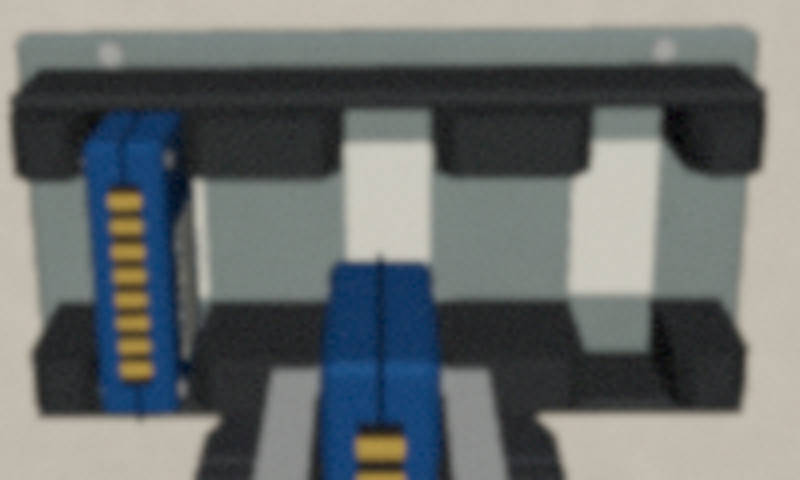

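```bash
python3 - <<'E'
from h import *
import pickle; w=pickle.load(open("w26.pkl","rb"))
q=lambda x,y:(180+(x+.5)/4-.5,160+(y+.5)/4-.5)
A=np.array([w.at(*q(*p),6) for p in((345,140),(432,140))]); B=np.array([w.at(*q(*p),6) for p in((345,262),(431,262))])
print(A.mean(0),B.mean(0),"center", A.mean(0)+14.5*np.array([.171,.985,0]))
C=np.array([w.at(*q(*p),6) for p in((585,140),(663,140),(568,297),(652,297))]); print("near slot",C.mean(0),C.round(1))
e=[w.at(*q(*p),6) for p in((20,35),(755,32))]; print(e, np.degrees(np.arctan2(*(e[0]-e[1])[:2][::-1])))
E
```

```text
[469.87850881  64.73224308   6.        ] [473.70884326  85.96331007   6.        ] center [472.35800881  79.01474308   6.        ]
near slot [434.40493159  85.2592563    6.        ] [[437.9  70.4   6. ]
 [425.2  72.7   6. ]
 [444.4  97.7   6. ]
 [430.2 100.2   6. ]]
[array([525.45540639,  36.94623808,   6.        ]), array([408.49928892,  57.27203259,   6.        ])] -9.858959547948594
```

Request:
servo_tool(moves=[{"offset":[0,1.7,15],"spin":-0.3},{"offset":[0,1.7,30],"spin":-0.3},{"offset":[0,1.7,38],"spin":-0.3},{"offset":[0,1.7,38],"spin":-0.3},{"offset":[0,1.7,38],"spin":-0.3},{"offset":[0,1.7,38],"spin":-0.3}])

```text
time: 23.85
tool_pos: [472.4, 80.0, 41.1]
eef_rot: [0.001, -0.644, 0.765, -0.0]
ft_force: [0.2, -0.1, -0.0]
opening: 11.0
```

```bash
python3 - <<'E'
from h import *
go([472.6,80.1,26],260.2)
w=Cam("wrist"); w.crop("w28.png",140,130,420,370,2.6)
E
```

```text
offset [-0.1 -0.2 15.1] spin 0.02 rows>= 0.4 | at [472.4  80.   41.1] yaw -99.78 open 11.0 t 23.85 F [ 0.2 -0.1 -0. ] j7 1.91
```

View pics/w28.png

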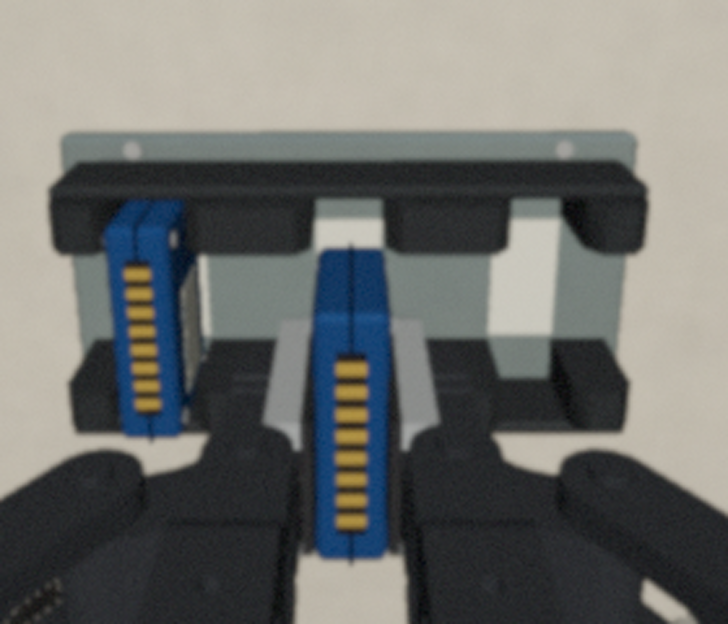

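Request:
servo_tool(moves=[{"offset":[0,0,8],"spin":0},{"offset":[0,0,15],"spin":0},{"offset":[0,0,17],"spin":0},{"offset":[0,0,17],"spin":0}])

```text
time: 24.23
tool_pos: [471.9, 79.4, 22.6]
eef_rot: [-0.0, -0.644, 0.765, -0.0]
ft_force: [1.8, 0.1, -1.4]
opening: 10.7
```

```bash
python3 - <<'E'
from h import *
go([472.6,80.1,10],260.2)
E
```

```text
offset [-0.8 -0.6 12.6] spin 0.03 rows>= 0.3 | at [471.9  79.4  22.6] yaw -99.77 open 10.7 t 24.23 F [ 1.8  0.1 -1.4] j7 1.88
```

Request:
servo_tool(moves=[{"offset":[-0.4,-0.3,5],"spin":0},{"offset":[-0.4,-0.3,10],"spin":0},{"offset":[-0.4,-0.3,14],"spin":0},{"offset":[-0.4,-0.3,14],"spin":0},{"offset":[-0.4,-0.3,14],"spin":0}])

```text
time: 24.65
tool_pos: [472.0, 79.6, 10.2]
eef_rot: [-0.001, -0.644, 0.765, -0.001]
ft_force: [-3.7, -4.7, 15.7]
opening: 10.7
```

```bash
python3 - <<'E'
from h import *
go([472.6,80.1,10],260.2)
w=Cam("wrist"); w.crop("w29.png",100,130,420,400,2.3)
E
```

```text
offset [-0.6 -0.5  0.2] spin 0.03 rows>= 0.0 | at [472.   79.6  10.2] yaw -99.77 open 10.7 t 24.65 F [-3.7 -4.7 15.7] j7 1.85
```

View pics/w29.png

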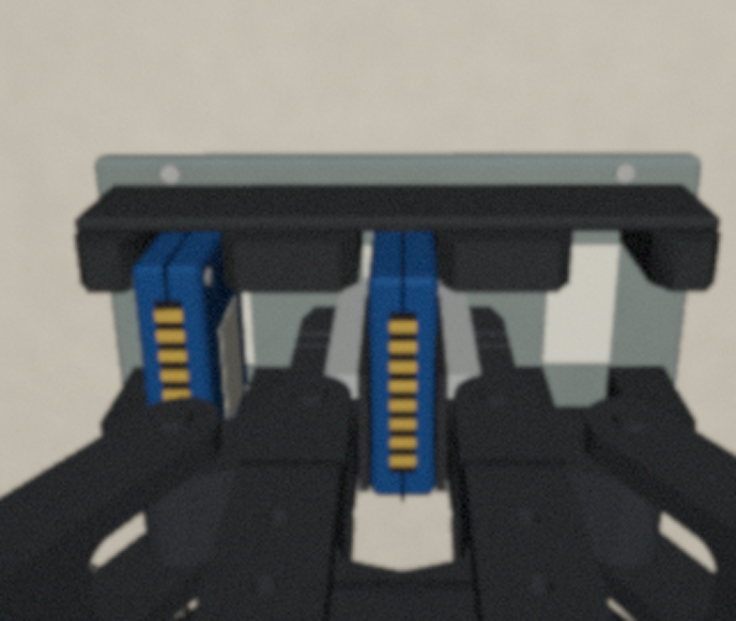

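Request:
servo_tool(moves=[{"offset":[0,0,0],"spin":0},{"offset":[0,0,0],"spin":0},{"offset":[0,0,0],"spin":0}], gripper=23)

```text
time: 24.95
tool_pos: [471.9, 80.3, 9.0]
eef_rot: [0.0, -0.644, 0.765, 0.0]
ft_force: [0.3, 0.1, 0.4]
opening: 22.9
```

Request:
servo_tool(moves=[{"offset":[0,0,-15],"spin":0},{"offset":[0,0,-45],"spin":0},{"offset":[0,0,-85],"spin":0},{"offset":[0,0,-120],"spin":5},{"offset":[10,0,-140],"spin":12},{"offset":[30,0,-140],"spin":19},{"offset":[50,0,-140],"spin":26},{"offset":[70,0,-140],"spin":33}])

```text
time: 25.62
tool_pos: [460.1, 10.5, 149.5]
eef_rot: [0.0, -0.398, 0.917, -0.0]
ft_force: [0.3, -0.5, -1.2]
opening: 23.0
```

```bash
python3 - <<'E'
from h import *
go([542.8,-292.7,130],90)
t=Cam("top"); s=Cam("scene"); t.crop("t6.png",190,170,270,260,6); s.crop("s6.png",220,160,320,220,6)
E
```

```text
offset [ 165.  -267.5   19.6] spin 136.92 rows>= 19.1 | at [460.1  10.5 149.5] yaw -133.08 open 23.0 t 25.62 F [ 0.3 -0.5 -1.2] j7 1.73
```

View pics/s6.png

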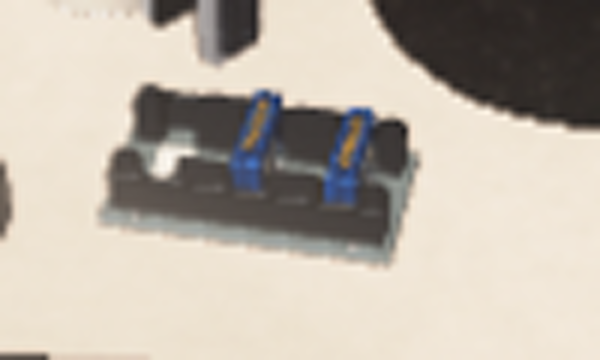

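Request:
servo_tool(moves=[{"offset":[20,-30,0],"spin":7},{"offset":[40,-65,0],"spin":14},{"offset":[61,-100,0],"spin":21},{"offset":[82,-133,0],"spin":28},{"offset":[103,-167,5],"spin":35},{"offset":[124,-201,10],"spin":42},{"offset":[145,-235,15],"spin":49},{"offset":[165,-267,20],"spin":56}], gripper=55)

```text
time: 26.38
tool_pos: [544.9, -292.9, 128.5]
eef_rot: [0.0, 0.079, 0.997, 0.0]
ft_force: [0.7, 0.3, 0.1]
opening: 55.0
```

Request:
servo_tool(moves=[{"offset":[0,0,0],"spin":7},{"offset":[0,0,0],"spin":14},{"offset":[0,0,0],"spin":21},{"offset":[0,0,0],"spin":28},{"offset":[0,0,0],"spin":35},{"offset":[0,0,0],"spin":42},{"offset":[0,0,0],"spin":49},{"offset":[0,0,0],"spin":56}])

```text
time: 27.05
tool_pos: [544.7, -290.1, 128.6]
eef_rot: [-0.0, 0.537, 0.844, 0.0]
ft_force: [0.1, 0.2, -0.3]
opening: 54.8
```

Request:
servo_tool(moves=[{"offset":[0,0,0],"spin":7},{"offset":[0,0,0],"spin":14},{"offset":[0,0,0],"spin":21},{"offset":[0,0,0],"spin":28},{"offset":[0,0,0],"spin":35},{"offset":[0,0,0],"spin":42},{"offset":[0,0,0],"spin":49},{"offset":[0,0,0],"spin":56}])

```text
time: 27.72
tool_pos: [544.7, -290.1, 128.6]
eef_rot: [-0.001, 0.87, 0.493, 0.0]
ft_force: [-0.4, 0.6, -1.0]
opening: 55.1
```

```bash
python3 - <<'E'
from h import *
go([542.8,-292.7,57],11)
E
```

```text
offset [-3.3 -0.2 71.6] spin 48.05 rows>= 6.7 | at [ 544.7 -290.1  128.6] yaw 59.05 open 55.1 t 27.72 F [-0.4  0.6 -1. ] j7 -0.31
```

Request:
servo_tool(moves=[{"offset":[-3,0,5],"spin":7},{"offset":[-3,0,10],"spin":14},{"offset":[-3,0,25],"spin":21},{"offset":[-3,0,35],"spin":28},{"offset":[-3,0,40],"spin":35},{"offset":[-3,0,40],"spin":42},{"offset":[-3,0,40],"spin":47},{"offset":[-3,0,40],"spin":47}])

```text
time: 28.38
tool_pos: [543.1, -292.5, 88.4]
eef_rot: [-0.0, 0.994, 0.107, -0.0]
ft_force: [0.2, -0.4, 0.4]
opening: 54.9
```

Request:
servo_tool(moves=[{"offset":[0,0,0],"spin":0},{"offset":[0,0,0],"spin":0}])

```text
time: 28.55
tool_pos: [543.0, -293.2, 89.0]
eef_rot: [-0.0, 0.994, 0.108, -0.0]
ft_force: [-0.6, -0.0, 0.2]
opening: 54.8
```

```bash
python3 - <<'E'
from h import *
go([542.8,-292.7,57],12)
w=Cam("wrist"); cv2.imwrite("pics/w30.png",w.im)
E
```

```text
offset [-0.1 -0.6 32. ] spin 0.43 rows>= 0.8 | at [ 543.  -293.2   89. ] yaw 12.43 open 54.8 t 28.55 F [-0.6 -0.   0.2] j7 -1.02
```

View pics/w30.png

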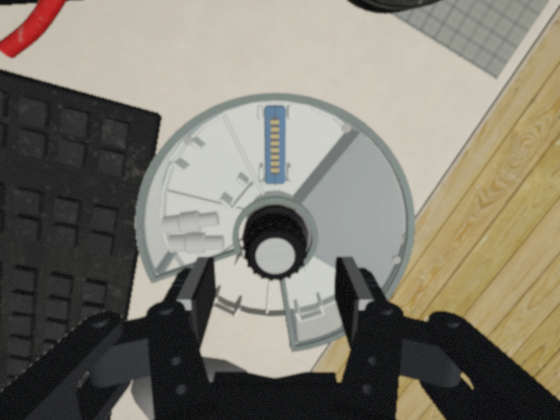

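Module 3 lies straight up in the image (col 275), i.e. exactly at azimuth 12.4. Grip and turn 150°.

Request:
servo_tool(moves=[{"offset":[0,-0.5,12],"spin":0},{"offset":[0,-0.5,25],"spin":0},{"offset":[0,-0.5,32],"spin":0},{"offset":[0,-0.5,32],"spin":0},{"offset":[0,-0.5,32],"spin":0}])

```text
time: 29.02
tool_pos: [541.8, -293.3, 56.1]
eef_rot: [-0.001, 0.994, 0.107, -0.001]
ft_force: [-0.4, -0.6, -0.1]
opening: 55.1
```

Request:
servo_tool(moves=[{"offset":[0,0,0],"spin":0},{"offset":[0,0,0],"spin":0},{"offset":[0,0,0],"spin":0},{"offset":[0,0,0],"spin":0},{"offset":[0,0,0],"spin":0}], gripper=25)

```text
time: 29.43
tool_pos: [542.8, -293.4, 58.1]
eef_rot: [0.0, 0.994, 0.106, 0.0]
ft_force: [-0.6, 1.0, 4.0]
opening: 29.8
```

Request:
servo_tool(moves=[{"offset":[0,0,0],"spin":-5},{"offset":[0,0,0],"spin":-12},{"offset":[0,0,0],"spin":-19},{"offset":[0,0,0],"spin":-26},{"offset":[0,0,0],"spin":-33},{"offset":[0,0,0],"spin":-40},{"offset":[0,0,0],"spin":-47},{"offset":[0,0,0],"spin":-50}])

```text
time: 30.1
tool_pos: [542.8, -293.4, 58.1]
eef_rot: [0.0, 0.855, 0.519, 0.0]
ft_force: [-1.3, 1.5, 5.0]
opening: 29.8
```

Request:
servo_tool(moves=[{"offset":[0,0,0],"spin":-5},{"offset":[0,0,0],"spin":-12},{"offset":[0,0,0],"spin":-19},{"offset":[0,0,0],"spin":-26},{"offset":[0,0,0],"spin":-33},{"offset":[0,0,0],"spin":-40},{"offset":[0,0,0],"spin":-47},{"offset":[0,0,0],"spin":-50}])

```text
time: 30.77
tool_pos: [542.8, -293.4, 58.1]
eef_rot: [0.0, 0.556, 0.831, 0.0]
ft_force: [-1.4, 1.6, 4.5]
opening: 29.9
```

Request:
servo_tool(moves=[{"offset":[0,0,0],"spin":-5},{"offset":[0,0,0],"spin":-12},{"offset":[0,0,0],"spin":-19},{"offset":[0,0,0],"spin":-26},{"offset":[0,0,0],"spin":-33},{"offset":[0,0,0],"spin":-40},{"offset":[0,0,0],"spin":-47},{"offset":[0,0,0],"spin":-50}])

```text
time: 31.43
tool_pos: [542.8, -293.5, 58.1]
eef_rot: [0.0, 0.152, 0.988, 0.0]
ft_force: [-2.3, 1.4, 6.1]
opening: 29.6
```

Request:
servo_tool(moves=[{"offset":[0,0,0],"spin":0},{"offset":[0,0,0],"spin":0}])

```text
time: 31.6
tool_pos: [542.8, -293.5, 58.1]
eef_rot: [0.0, 0.154, 0.988, -0.0]
ft_force: [-2.0, 0.7, 6.4]
opening: 29.6
```

Request:
servo_tool(moves=[{"offset":[0,0,0],"spin":0},{"offset":[0,0,0],"spin":0},{"offset":[0,0,0],"spin":0},{"offset":[0,0,-30],"spin":0},{"offset":[0,0,-60],"spin":0},{"offset":[0,0,-85],"spin":0},{"offset":[0,0,-85],"spin":0},{"offset":[0,0,-85],"spin":0}], gripper=55)

```text
time: 32.27
tool_pos: [543.4, -293.9, 143.7]
eef_rot: [0.001, 0.155, 0.988, -0.001]
ft_force: [0.5, -0.1, -0.3]
opening: 55.0
```

```bash
python3 - <<'E'
from h import *
w=Cam("wrist"); cv2.imwrite("pics/w31.png",w.im)
go([493.7,-277.3,75],162.5)
E
```

```text
offset [51.3  0.9 67.2] spin -0.29 rows>= 2.0 | at [ 542.3 -293.8  142.2] yaw 162.21 open 55.1 t 32.32 F [-0.1  0.1 -0.6] j7 1.24
```

View pics/w31.png

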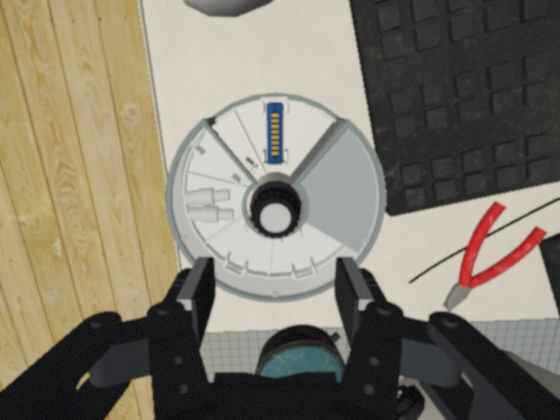

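```bash
python3 - <<'E'
from h import *
w=Cam("wrist"); w.crop("w32.png",200,80,350,250,4)
import pickle; pickle.dump(w,open("w32.pkl","wb"))
E
```

```text
(no output)
```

View pics/w32.png

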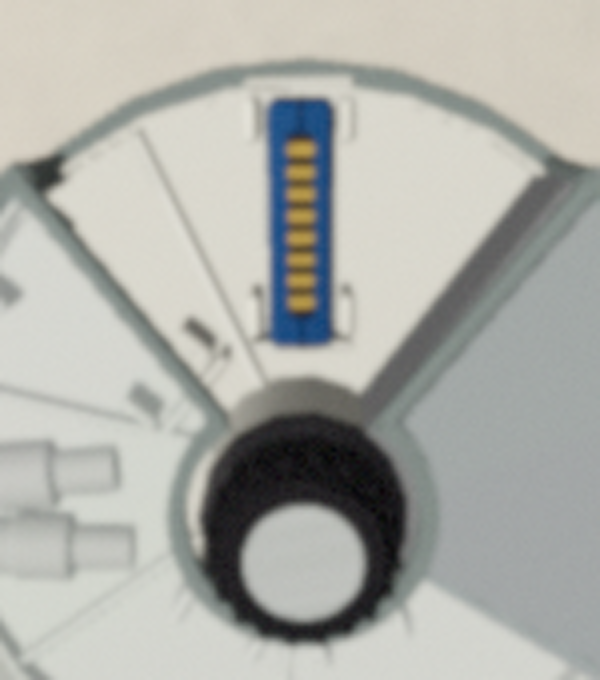

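```bash
python3 - <<'E'
from h import *
import pickle; w=pickle.load(open("w32.pkl","rb"))
q=lambda x,y:(200+(x+.5)/4-.5,80+(y+.5)/4-.5)
a=w.at(*q(301,98),42);b=w.at(*q(302,345),42);k=w.at(*q(303,562),73);d=a-b
print(a,b,(a+b)/2,np.linalg.norm(d),k,np.degrees(np.arctan2(d[1],d[0])))
go([493.5,-277.3,75],162.5)
E
```

```text
[ 472.23425359 -270.18709972   42.        ] [ 513.16240678 -283.11885274   42.        ] [ 492.69833018 -276.65297623   42.        ] 42.922534398514095 [ 542.32431692 -292.32730056   73.        ] 162.46542829122896
offset [50.8  0.9 66.4] spin -0.29 rows>= 2.0 | at [ 541.7 -293.7  141.3] yaw 162.21 open 54.9 t 32.37 F [-0.6  0.6 -0.4] j7 1.24
```

Request:
servo_tool(moves=[{"offset":[20,1,15],"spin":-0.3},{"offset":[40,1,35],"spin":-0.3},{"offset":[51.3,1,55],"spin":-0.3},{"offset":[51.3,1,66],"spin":-0.3},{"offset":[51.3,1,66],"spin":-0.3},{"offset":[51.3,1,66],"spin":-0.3},{"offset":[51.3,1,66],"spin":-0.3},{"offset":[51.3,1,66],"spin":-0.3}], gripper=25)

```text
time: 33.03
tool_pos: [495.7, -277.1, 77.3]
eef_rot: [0.001, 0.152, 0.988, -0.0]
ft_force: [-0.0, -0.0, -0.9]
opening: 25.0
```

```bash
python3 - <<'E'
from h import *
go([493,-277,16],162.5)
w=Cam("wrist"); w.crop("w33.png",130,160,420,420,2.5)
E
```

```text
offset [ 2.8 -0.7 61.3] spin 0.03 rows>= 1.5 | at [ 495.7 -277.1   77.3] yaw 162.53 open 25.0 t 33.03 F [-0.  -0.  -0.9] j7 1.18
```

View pics/w33.png

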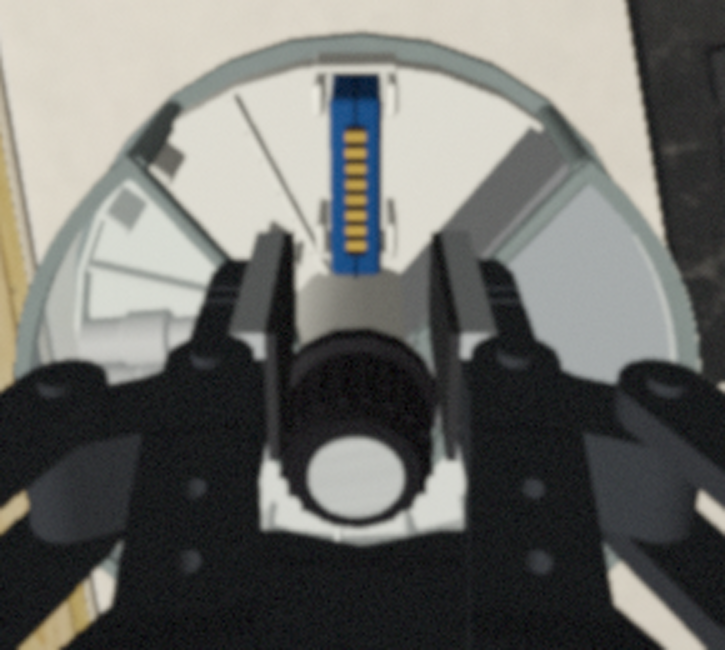

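Request:
servo_tool(moves=[{"offset":[1.5,-1.2,15],"spin":0},{"offset":[2.8,-1.2,30],"spin":0},{"offset":[2.8,-1.2,40],"spin":0},{"offset":[2.8,-1.2,45],"spin":0},{"offset":[2.8,-1.2,45],"spin":0},{"offset":[2.8,-1.2,45],"spin":0}])

```text
time: 33.58
tool_pos: [491.5, -277.2, 31.7]
eef_rot: [0.0, 0.152, 0.988, 0.0]
ft_force: [0.2, 0.5, 0.8]
opening: 24.9
```

```bash
python3 - <<'E'
from h import *
go([493,-277,16],162.5)
w=Cam("wrist"); w.crop("w34.png",130,160,420,420,2.5)
o=observe(); M=rot(o["eef_rot"])
Z=lambda p:((p-np.array([130,160]))*2.5).round(0)
print([Z(w.px(o["tool_pos"]+M@np.array([x,0,-4]))) for x in(-11,0,11)])
E
```

```text
offset [-1.3  0.6 15.7] spin 0.04 rows>= 0.4 | at [ 491.5 -277.2   31.7] yaw 162.54 open 24.9 t 33.58 F [0.2 0.5 0.8] j7 1.13
[array([357., 343.]), array([356., 291.]), array([356., 236.])]
```

View pics/w34.png

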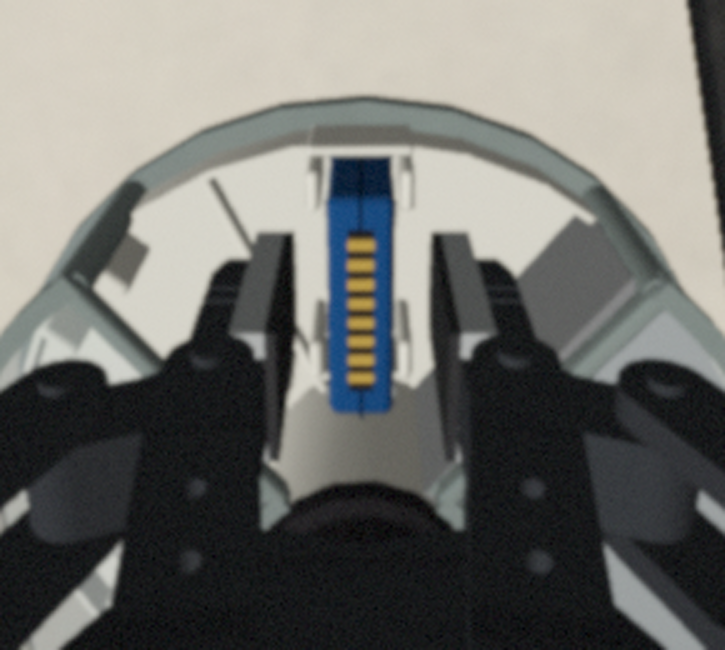

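Request:
servo_tool(moves=[{"offset":[-0.5,0,8],"spin":0},{"offset":[-0.5,0,15.5],"spin":0},{"offset":[-0.5,0,15.5],"spin":0},{"offset":[-0.5,0,15.5],"spin":0}])

```text
time: 33.97
tool_pos: [491.0, -277.2, 15.2]
eef_rot: [-0.001, 0.152, 0.988, 0.0]
ft_force: [1.0, 0.2, -0.0]
opening: 25.0
```

Request:
servo_tool(moves=[{"offset":[0,0,0],"spin":0},{"offset":[0,0,0],"spin":0},{"offset":[0,0,0],"spin":0},{"offset":[0,0,0],"spin":0},{"offset":[0,0,0],"spin":0}], gripper=6)

```text
time: 34.38
tool_pos: [491.5, -277.4, 16.0]
eef_rot: [0.0, 0.152, 0.988, -0.0]
ft_force: [0.1, 0.0, 0.4]
opening: 11.1
```

Request:
servo_tool(moves=[{"offset":[0,0,-15],"spin":0},{"offset":[0,0,-40],"spin":0},{"offset":[0,0,-75],"spin":0},{"offset":[0,0,-110],"spin":0},{"offset":[0,0,-130],"spin":0},{"offset":[0,0,-130],"spin":0},{"offset":[0,0,-130],"spin":0}])

```text
time: 34.97
tool_pos: [492.0, -277.6, 147.7]
eef_rot: [0.001, 0.152, 0.988, -0.001]
ft_force: [-0.3, 0.8, -0.7]
opening: 10.8
```

```bash
python3 - <<'E'
from h import *
w=Cam("wrist"); cv2.imwrite("pics/w35.png",w.im)
t=Cam("top"); t.crop("t7.png",180,160,280,270,5)
go([440,20,150],230)
E
```

```text
offset [137.4 268.4  -4.6] spin -67.49 rows>= 9.4 | at [ 490.4 -277.3  145.2] yaw 162.51 open 10.8 t 35.07 F [-0.3  0.1  0.1] j7 1.26
```

View pics/w35.png

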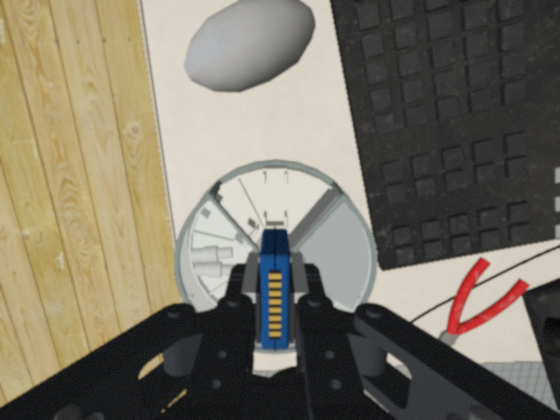

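View pics/t7.png

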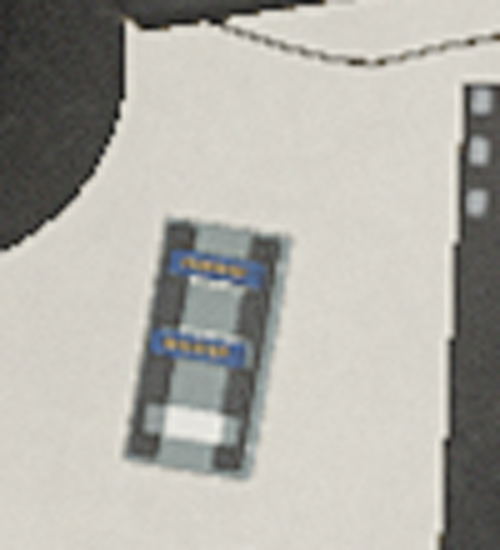

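Request:
servo_tool(moves=[{"offset":[10,20,0],"spin":-6},{"offset":[25,52,0],"spin":-13},{"offset":[43,87,0],"spin":-20},{"offset":[61,122,0],"spin":-27},{"offset":[79,157,0],"spin":-34},{"offset":[97,191,0],"spin":-41},{"offset":[115,226,0],"spin":-48},{"offset":[132,258,0],"spin":-55}])

```text
time: 35.73
tool_pos: [441.2, 10.1, 144.8]
eef_rot: [-0.001, -0.325, 0.946, 0.0]
ft_force: [0.3, -0.4, -0.7]
opening: 11.1
```

```bash
python3 - <<'E'
from h import *
go([434.8,86.3,150],260.2)
E
```

```text
offset [-41.8  64.   -5.1] spin -42.29 rows>= 5.9 | at [441.2  10.1 144.8] yaw -142.09 open 11.1 t 35.73 F [ 0.3 -0.4 -0.7] j7 1.56
```

Request:
servo_tool(moves=[{"offset":[-10,16,-5],"spin":-7},{"offset":[-20,32,-5],"spin":-14},{"offset":[-32,50,-5],"spin":-21},{"offset":[-42,64,-5],"spin":-28},{"offset":[-42,64,-5],"spin":-35},{"offset":[-42,64,-5],"spin":-42.3},{"offset":[-42,64,-5],"spin":-42.3},{"offset":[-42,64,-5],"spin":-42.3}])

```text
time: 36.4
tool_pos: [436.5, 84.5, 149.8]
eef_rot: [-0.001, -0.641, 0.768, 0.001]
ft_force: [0.2, 0.7, -0.7]
opening: 11.0
```

Request:
servo_tool(moves=[{"offset":[0,0,20],"spin":0},{"offset":[0,0,45],"spin":0},{"offset":[0,0,65],"spin":0},{"offset":[0,0,71],"spin":0},{"offset":[0,0,71],"spin":0},{"offset":[0,0,71],"spin":0},{"offset":[0,0,71],"spin":0},{"offset":[0,0,71],"spin":0}])

```text
time: 37.07
tool_pos: [438.1, 85.0, 80.8]
eef_rot: [0.001, -0.641, 0.767, -0.001]
ft_force: [-0.6, -0.2, 0.1]
opening: 11.0
```

```bash
python3 - <<'E'
from h import *
import pickle
go([434.8,86.3,40],260.2)
w=Cam("wrist"); cv2.imwrite("pics/w36.png",w.im);pickle.dump(w,open("w36.pkl","wb"))
w.crop("w37.png",160,160,360,360,4)
E
```

```text
offset [-0.7  3.6 40.8] spin -0.42 rows>= 1.0 | at [438.1  85.   80.8] yaw -100.22 open 11.0 t 37.07 F [-0.6 -0.2  0.1] j7 1.93
```

View pics/w36.png

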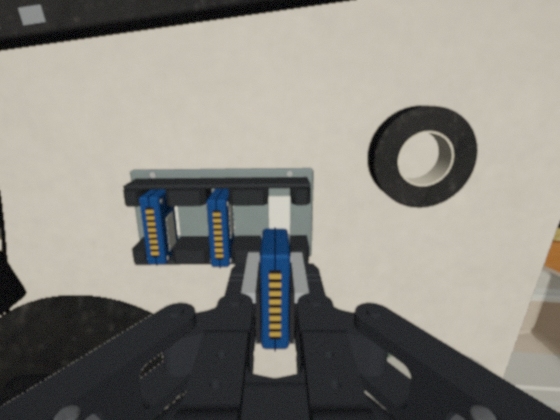

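View pics/w37.png

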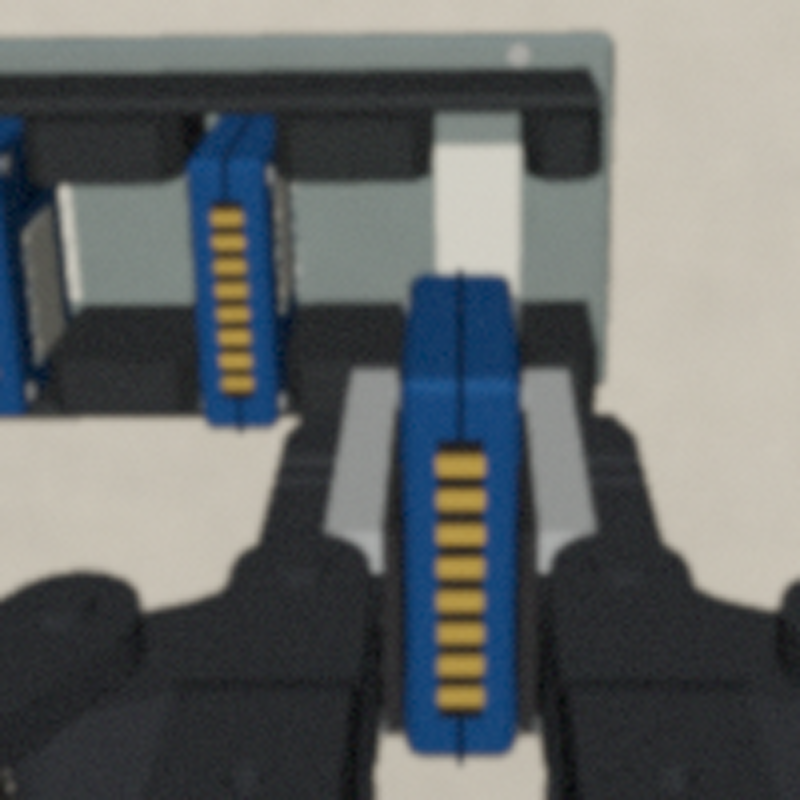

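```bash
python3 - <<'E'
from h import *
import pickle; w=pickle.load(open("w36.pkl","rb"))
q=lambda x,y:(160+(x+.5)/4-.5,160+(y+.5)/4-.5)
A=np.array([w.at(*q(*p),6) for p in((434,143),(523,143))]); B=np.array([w.at(*q(*p),6) for p in((434,275),(521,275))])
print(A.mean(0),B.mean(0),"center", A.mean(0)+14.5*np.array([.171,.985,0]))
e=[w.at(*q(*p),6) for p in((0,40),(600,35))]; print(np.degrees(np.arctan2(*(e[0]-e[1])[:2][::-1])))
for p in((461,383),(461,752)): print(inhand(w,*q(*p),-26))
print(inhand(w,*q(461,277),4))
E
```

```text
[432.36130816  71.18322269   6.        ] [436.6209055   94.39977377   6.        ] center [434.84080816  85.46572269   6.        ]
-9.714706084062687
[ 19.5   0.2 -26. ]
[-22.7   0.2 -26. ]
[18.4  0.3  4. ]
```

```bash
python3 - <<'E'
from h import *
go([434.5,83.7,40],260.2)
E
```

```text
offset [ 1.8  3.3 40.7] spin -0.42 rows>= 1.0 | at [438.   84.9  80.7] yaw -100.22 open 11.1 t 37.12 F [-0.9 -0.1 -0.9] j7 1.93
```

Request:
servo_tool(moves=[{"offset":[1.8,3.3,15],"spin":-0.4},{"offset":[1.8,3.3,30],"spin":-0.4},{"offset":[1.8,3.3,39],"spin":-0.4},{"offset":[1.8,3.3,39],"spin":-0.4},{"offset":[1.8,3.3,39],"spin":-0.4},{"offset":[1.8,3.3,39],"spin":-0.4}])

```text
time: 37.62
tool_pos: [434.4, 83.9, 41.5]
eef_rot: [0.001, -0.644, 0.765, -0.0]
ft_force: [0.3, 0.5, -0.4]
opening: 10.9
```

```bash
python3 - <<'E'
from h import *
go([434.5,83.7,26],260.2)
w=Cam("wrist"); w.crop("w38.png",140,130,420,370,2.6)
E
```

```text
offset [ 0.2 -0.2 15.5] spin 0.02 rows>= 0.4 | at [434.4  83.9  41.5] yaw -99.78 open 10.9 t 37.62 F [ 0.3  0.5 -0.4] j7 1.87
```

View pics/w38.png

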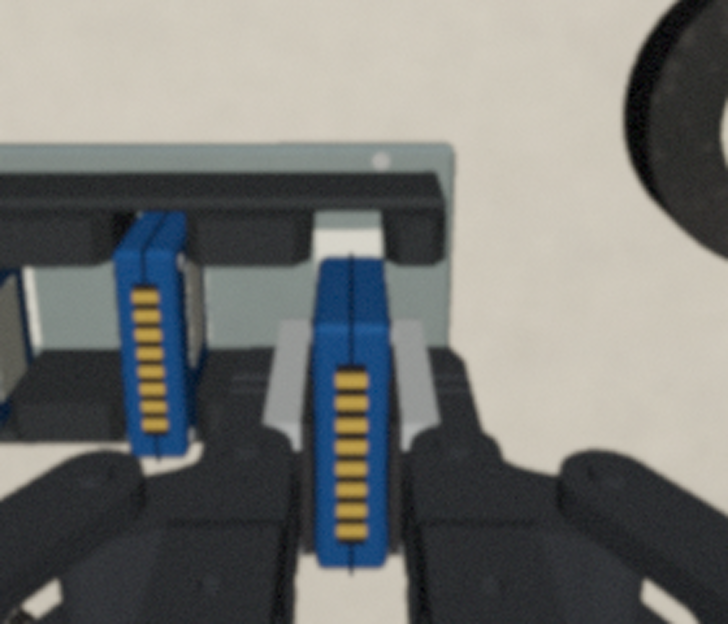

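Request:
servo_tool(moves=[{"offset":[0,-0.3,8],"spin":0},{"offset":[0,-0.3,15],"spin":0},{"offset":[0,-0.3,17],"spin":0},{"offset":[0,-0.3,17],"spin":0}])

```text
time: 38.0
tool_pos: [434.0, 83.3, 23.2]
eef_rot: [-0.0, -0.644, 0.765, 0.0]
ft_force: [0.6, -0.6, 0.3]
opening: 11.2
```

```bash
python3 - <<'E'
from h import *
go([434.5,83.7,10],260.2)
w=Cam("wrist"); w.crop("w39.png",140,130,420,370,2.6)
E
```

```text
offset [-0.5 -0.4 13.2] spin 0.03 rows>= 0.3 | at [434.   83.3  23.2] yaw -99.77 open 11.2 t 38.0 F [ 0.6 -0.6  0.3] j7 1.83
```

View pics/w39.png

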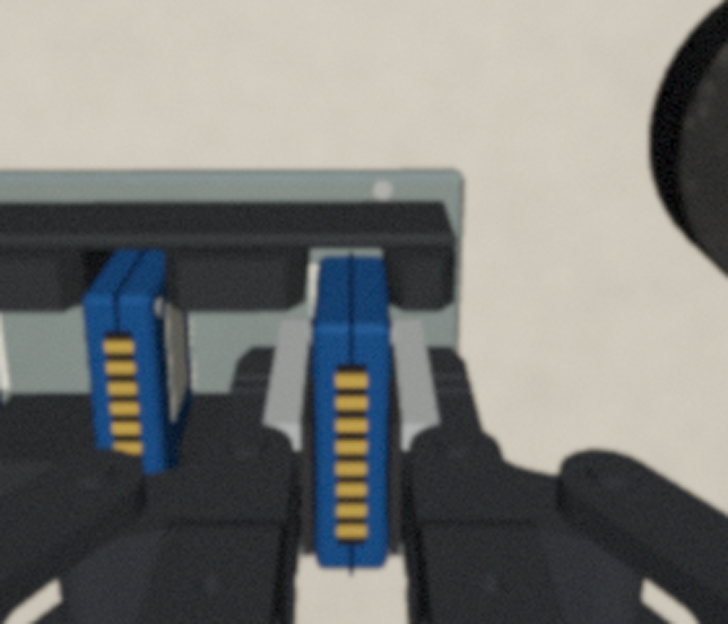

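Request:
servo_tool(moves=[{"offset":[-0.2,-0.6,5],"spin":0},{"offset":[-0.2,-0.6,10],"spin":0},{"offset":[-0.2,-0.6,14],"spin":0},{"offset":[-0.2,-0.6,14],"spin":0},{"offset":[-0.2,-0.6,14],"spin":0}])

```text
time: 38.47
tool_pos: [434.6, 83.8, 9.9]
eef_rot: [-0.0, -0.644, 0.765, -0.0]
ft_force: [-1.8, -0.4, 4.8]
opening: 11.0
```

```bash
python3 - <<'E'
from h import *
go([434.5,83.7,10],260.2)
w=Cam("wrist"); w.crop("w40.png",100,130,420,400,2.3)
E
```

```text
offset [ 0.1  0.1 -0.1] spin 0.05 rows>= 0.0 | at [434.6  83.8   9.9] yaw -99.75 open 11.0 t 38.47 F [-1.8 -0.4  4.8] j7 1.8
```

View pics/w40.png

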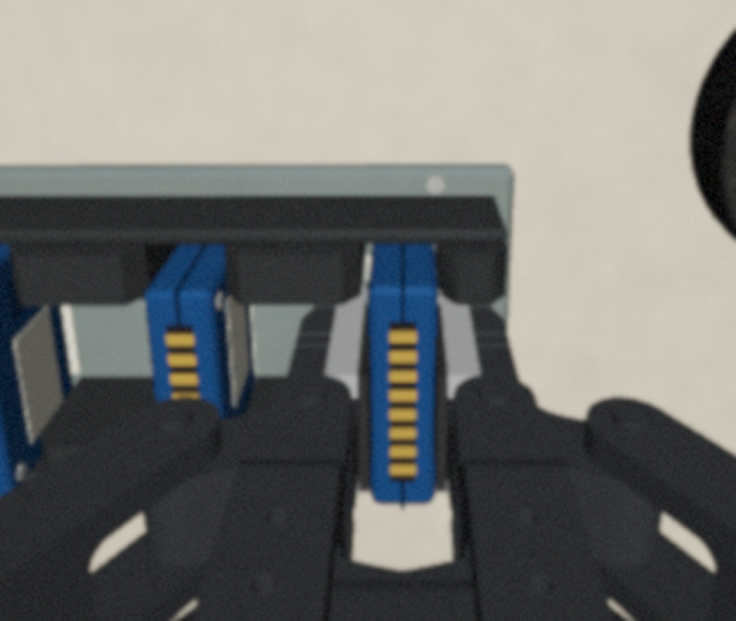

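Seated (z 9.9, 4.8 N up). Release and go back to turn the blank under the window.

Request:
servo_tool(moves=[{"offset":[0,0,0],"spin":0},{"offset":[0,0,0],"spin":0},{"offset":[0,0,0],"spin":0}], gripper=23)

```text
time: 38.77
tool_pos: [434.5, 83.5, 9.6]
eef_rot: [-0.0, -0.644, 0.765, 0.0]
ft_force: [-0.2, -0.2, -0.1]
opening: 23.3
```

Request:
servo_tool(moves=[{"offset":[0,0,-15],"spin":0},{"offset":[0,0,-45],"spin":0},{"offset":[0,0,-85],"spin":0},{"offset":[0,0,-120],"spin":5},{"offset":[10,0,-140],"spin":12},{"offset":[30,0,-140],"spin":19},{"offset":[50,0,-140],"spin":26},{"offset":[70,0,-140],"spin":33}])

```text
time: 39.43
tool_pos: [422.6, 13.8, 150.1]
eef_rot: [0.0, -0.398, 0.917, -0.0]
ft_force: [0.1, 0.8, -0.3]
opening: 23.1
```

```bash
python3 - <<'E'
from h import *
go([542.8,-292.7,130],82)
t=Cam("top"); s=Cam("scene"); t.crop("t8.png",330,155,420,245,6); s.crop("s8.png",220,160,320,220,6)
E
```

```text
offset [ 141.7 -297.1   20.4] spin 144.91 rows>= 20.2 | at [422.6  13.8 150.1] yaw -133.09 open 23.1 t 39.43 F [ 0.1  0.8 -0.3] j7 1.76
```

View pics/s8.png

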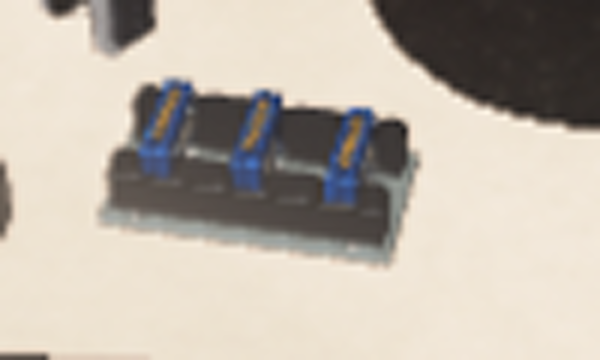

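Request:
servo_tool(moves=[{"offset":[18,-36,0],"spin":7},{"offset":[35,-73,0],"spin":14},{"offset":[53,-110,0],"spin":21},{"offset":[71,-148,5],"spin":28},{"offset":[89,-186,10],"spin":35},{"offset":[107,-224,15],"spin":42},{"offset":[125,-262,20],"spin":49},{"offset":[142,-297,20],"spin":56}], gripper=55)

```text
time: 40.2
tool_pos: [544.7, -292.1, 128.3]
eef_rot: [-0.001, 0.078, 0.997, 0.001]
ft_force: [1.4, 0.3, -0.1]
opening: 55.1
```

Request:
servo_tool(moves=[{"offset":[0,0,0],"spin":7},{"offset":[0,0,0],"spin":14},{"offset":[0,0,0],"spin":21},{"offset":[0,0,0],"spin":28},{"offset":[0,0,0],"spin":35},{"offset":[0,0,0],"spin":42},{"offset":[0,0,0],"spin":49},{"offset":[0,0,0],"spin":56}])

```text
time: 40.87
tool_pos: [544.9, -290.0, 129.2]
eef_rot: [-0.0, 0.537, 0.844, 0.0]
ft_force: [0.1, 0.5, 0.2]
opening: 55.0
```

Request:
servo_tool(moves=[{"offset":[0,0,0],"spin":7},{"offset":[0,0,0],"spin":14},{"offset":[0,0,0],"spin":21},{"offset":[0,0,0],"spin":25},{"offset":[0,0,0],"spin":25},{"offset":[0,0,0],"spin":25}])

```text
time: 41.37
tool_pos: [544.8, -290.3, 129.4]
eef_rot: [-0.0, 0.704, 0.71, 0.0]
ft_force: [-0.1, -0.3, 0.3]
opening: 55.1
```

```bash
python3 - <<'E'
from h import *
go([542.8,-292.7,89],90)
w=Cam("wrist"); cv2.imwrite("pics/w41.png",w.im)
import pickle; pickle.dump(w,open("w41.pkl","wb"))
E
```

```text
offset [-2.4 -2.1 40.4] spin 0.47 rows>= 1.0 | at [ 544.8 -290.3  129.4] yaw 90.47 open 55.1 t 41.37 F [-0.1 -0.3  0.3] j7 0.18
```

View pics/w41.png

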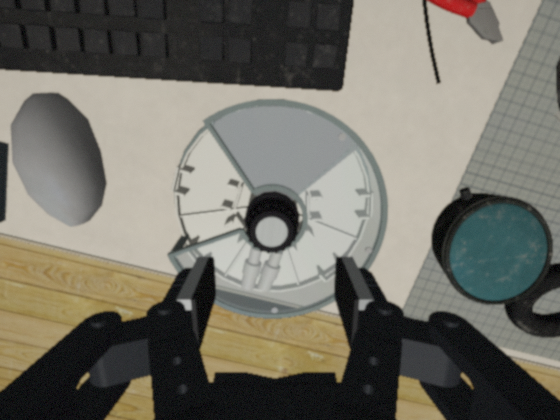

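Request:
servo_tool(moves=[{"offset":[-2.4,-2.1,15],"spin":0},{"offset":[-2.4,-2.1,30],"spin":0},{"offset":[-2.4,-2.1,40],"spin":0},{"offset":[-2.4,-2.1,40],"spin":0},{"offset":[-2.4,-2.1,40],"spin":0}])

```text
time: 41.83
tool_pos: [542.1, -293.4, 89.3]
eef_rot: [-0.001, 0.705, 0.709, 0.0]
ft_force: [0.9, 1.2, -0.2]
opening: 54.7
```

```bash
python3 - <<'E'
from h import *
go([542.6,-293.2,57.5],90)
E
```

```text
offset [ 0.1  0.5 31.8] spin 0.28 rows>= 0.8 | at [ 542.1 -293.4   89.3] yaw 90.28 open 54.7 t 41.83 F [ 0.9  1.2 -0.2] j7 0.16
```

Request:
servo_tool(moves=[{"offset":[0,0.4,12],"spin":0},{"offset":[0,0.4,25],"spin":0},{"offset":[0,0.4,32],"spin":0},{"offset":[0,0.4,32],"spin":0},{"offset":[0,0.4,32],"spin":0}])

```text
time: 42.25
tool_pos: [542.3, -293.5, 57.0]
eef_rot: [-0.001, 0.706, 0.709, -0.0]
ft_force: [0.2, 1.3, -0.4]
opening: 54.8
```

Request:
servo_tool(moves=[{"offset":[0,0,0],"spin":0},{"offset":[0,0,0],"spin":0},{"offset":[0,0,0],"spin":0},{"offset":[0,0,0],"spin":0},{"offset":[0,0,0],"spin":0}], gripper=25)

```text
time: 42.67
tool_pos: [542.8, -293.8, 58.7]
eef_rot: [0.0, 0.706, 0.709, -0.0]
ft_force: [-1.3, -0.4, 5.2]
opening: 29.8
```

Request:
servo_tool(moves=[{"offset":[0,0,0],"spin":-5},{"offset":[0,0,0],"spin":-12},{"offset":[0,0,0],"spin":-19},{"offset":[0,0,0],"spin":-26},{"offset":[0,0,0],"spin":-33},{"offset":[0,0,0],"spin":-38},{"offset":[0,0,0],"spin":-40},{"offset":[0,0,0],"spin":-40}])

```text
time: 43.33
tool_pos: [543.0, -293.8, 58.7]
eef_rot: [0.0, 0.42, 0.907, 0.0]
ft_force: [-1.7, 0.7, 5.2]
opening: 29.3
```

Request:
servo_tool(moves=[{"offset":[0,0,0],"spin":-5},{"offset":[0,0,0],"spin":-12},{"offset":[0,0,0],"spin":-19},{"offset":[0,0,0],"spin":-26},{"offset":[0,0,0],"spin":-33},{"offset":[0,0,0],"spin":-38},{"offset":[0,0,0],"spin":-39.8},{"offset":[0,0,0],"spin":-39.8}])

```text
time: 44.0
tool_pos: [543.2, -293.5, 58.7]
eef_rot: [0.001, 0.086, 0.996, 0.0]
ft_force: [-1.6, 1.4, 4.8]
opening: 30.0
```

Request:
servo_tool(moves=[{"offset":[0,0,0],"spin":0},{"offset":[0,0,0],"spin":0}])

```text
time: 44.17
tool_pos: [543.2, -293.5, 58.7]
eef_rot: [0.001, 0.087, 0.996, -0.0]
ft_force: [-2.2, 1.2, 4.4]
opening: 29.4
```

Request:
servo_tool(moves=[{"offset":[0,0,0],"spin":0},{"offset":[0,0,0],"spin":0},{"offset":[0,0,0],"spin":0},{"offset":[0,0,-30],"spin":0},{"offset":[0,0,-60],"spin":0},{"offset":[0,0,-85],"spin":0},{"offset":[0,0,-85],"spin":0},{"offset":[0,0,-85],"spin":0}], gripper=55)

```text
time: 44.83
tool_pos: [543.6, -294.2, 144.3]
eef_rot: [0.001, 0.087, 0.996, -0.001]
ft_force: [0.5, 0.3, -1.8]
opening: 55.0
```

```bash
python3 - <<'E'
from h import *
import pickle
go([542.6,-293.2,57.5],170)
w=Cam("wrist"); cv2.imwrite("pics/w42.png",w.im); w.crop("w43.png",150,80,400,280,3); pickle.dump(w,open("w43.pkl","wb"))
E
```

```text
offset [ 1.4  0.9 86.8] spin 0.01 rows>= 2.1 | at [ 543.6 -294.2  144.3] yaw 170.01 open 55.0 t 44.83 F [ 0.5  0.3 -1.8] j7 1.39
```

View pics/w43.png

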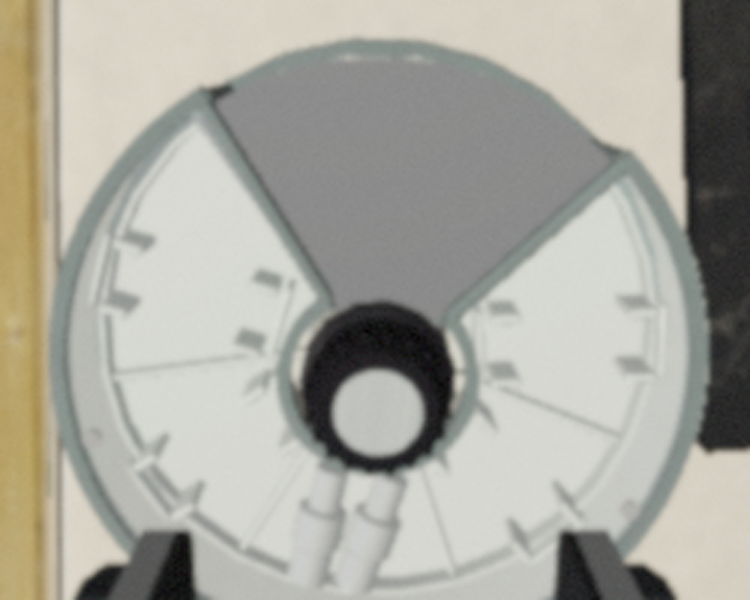

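```bash
python3 - <<'E'
from h import *
import pickle; w=pickle.load(open("w43.pkl","rb"))
q=lambda x,y:(150+(x+.5)/3-.5,80+(y+.5)/3-.5)
ax=w.at(*q(378,412),73)[:2]; print(ax)
az=lambda p,z:np.degrees(np.arctan2(*(w.at(*q(*p),z)[:2]-ax)[::-1]))%360
a=(az((204,92),51),az((630,155),51)); print("win",a,np.mean(a), (a[0]-a[1])%360)
for z in(12,20,30):
  b=(az((115,372),z),az((618,434),z)); c=(az((245,548),z),az((453,572),z)); 
  print(z,b,(np.mean(b)+180)%360,c,(np.mean(c)+180)%360)
# clips 30 high: comb pairs
for n,p in (("280?",((652,300),(652,365))),("80?",((110,240),(108,302)))): print(n,[az(x,30).round(1) for x in p],np.mean([az(x,30) for x in p]))
E
```

```text
[ 542.33225406 -292.31210538]
win (np.float64(199.77653979383325), np.float64(123.41502156967174)) 161.5957806817525 76.36151822416151
12 (np.float64(267.45117921426777), np.float64(57.7562100713081)) 342.6036946427879 (np.float64(318.603743691056), np.float64(7.405795685763603)) 343.00476968840985
20 (np.float64(265.7167817160066), np.float64(59.38040750912718)) 342.5485946125669 (np.float64(317.6758838144681), np.float64(7.919166379568906)) 342.7975250970185
30 (np.float64(263.3814843489515), np.float64(61.609851751686065)) 342.4956680503188 (np.float64(316.35689793855806), np.float64(8.654902221800121)) 342.5059000801791
280? [np.float64(92.3), np.float64(78.3)] 85.31930478090405
80? [np.float64(235.5), np.float64(248.0)] 241.72567810750422
```

Request:
servo_tool(moves=[{"offset":[0,0,-30],"spin":0},{"offset":[30,0,-60],"spin":0},{"offset":[60,20,-80],"spin":0},{"offset":[90,40,-80],"spin":0},{"offset":[120,60,-80],"spin":0},{"offset":[120,60,-80],"spin":0},{"offset":[120,60,-80],"spin":0},{"offset":[120,60,-80],"spin":0}])

```text
time: 45.55
tool_pos: [434.6, -214.6, 222.2]
eef_rot: [-0.0, 0.087, 0.996, 0.0]
ft_force: [0.6, -0.3, -0.6]
opening: 54.9
```

```bash
python3 - <<'E'
from h import *
t=Cam("top"); s=Cam("scene"); cv2.imwrite("pics/s10.png",s.im); cv2.imwrite("pics/t10.png",t.im); s.crop("s11.png",220,160,320,220,6); s.crop("s12.png",235,265,345,370,5)
E
```

```text
(no output)
```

View pics/s10.png

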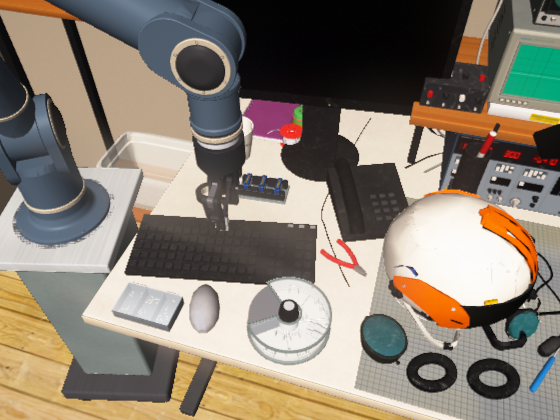

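View pics/s12.png

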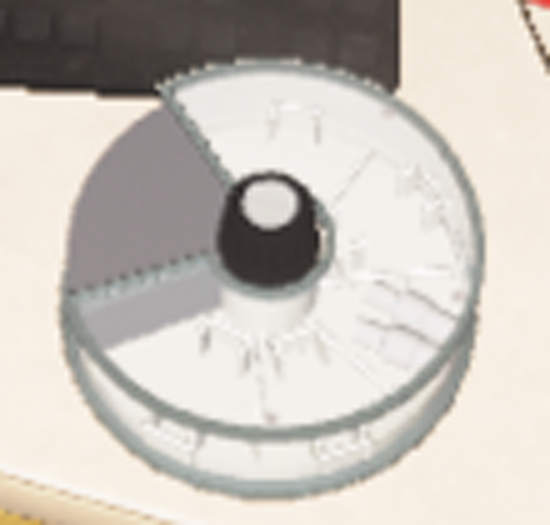

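View pics/t10.png

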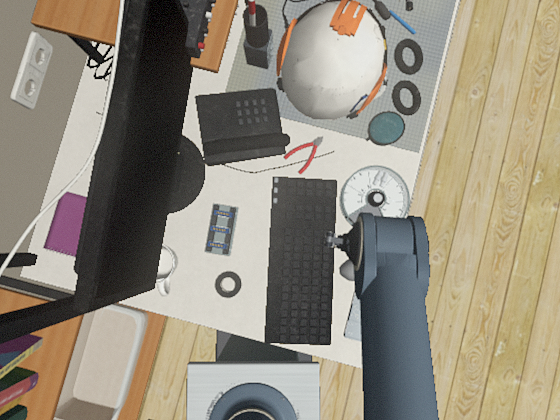

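The views show three modules standing in the rack around (263,187), and the window filled with grey blank. The mug and cutters are where they started, and the adapters are still in the bin. Handing in.

```bash
python3 -c "
from h import *
print(hand_in())"
```

```text
the job is handed in; nothing more can be done
None
```

All three relay modules in this run are out of the carousel. Each stands on its long edge in its own rack slot. The blank is under the window and the job is handed in, at about 46 s of the 200 s allowed.

- **Rack:** it was knocked about 49 mm aside after the first module was in. I measured it again and placed the other two from the new position.
- **Seating:** each module met the slot floor at the expected height, pushing back 5 to 16 N. The scene picture after the last placing shows all three level in the rack.
- **Blank:** my estimates of its angle ran from 162.2° to 163.5°, and of the window's from 161.6° to 162.2°. That puts it square to about 1°, with roughly 4° of overlap on each side. The pictures show no gap at the window.
- **Rough check:** the 163.5° came from the outer comb clips. It disagreed with the others by about 1°, but it is a noisy measurement.
- **Left alone:** the adapters are still in their bin. The mug and cutters look unmoved in the overhead picture, though I did not measure their positions.

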